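Hang the scale and its weighing basket

TASK

Set up the weighing stand for the next lot of persimmons: take the scale off its peg on the tool rack and hang it by its top eye in the dip of the weighing stand's hook, then hang the green basket by its hook from the steel link under the scale, so that it hangs free and level. Do not drop the scale or tip the basket over, and leave the fruit, the sizing ring and the other things as they are.

Things in the scene. Friction and masses are not known exactly. Their poses are not given: they have to be found in the camera images.
- stand: Fixed steel weighing stand: foot 130 mm wide, 8 mm thick, reaching 60 mm to its -x and 180 mm to its +x; post 22 mm thick, 353 mm high, 135 mm out at its +x; from the post a hook arm of 8 mm round bar runs to its -x, towards the robot, with a thin brace under it near the post. Origin on the table straight under the hook's dip; z up.
- stand_dip (a point): Upper side of the bar in the dip of the stand's hook, 333 mm above the table, where the scale's eye comes to rest. The dip is 12 mm long; its free end on the -x side turns up 7 mm (end of the bar 23 mm from the dip), the arm on the +x side lies 5 mm higher than the dip.
- rack: Fixed tool rack 270 mm wide (its y): foot 10 mm thick, posts and a rail (top 223 mm high, nothing above it) 55 mm out at its +x, and two pegs running to its -x at y = -60 and +60 mm, shaped like the stand's hook; bar tops in their dips 215 mm high at x = 0. Origin on the table midway under the dips. The scale hangs on one peg, the yellow sizing ring on the other.
- scale: Digital hanging scale, about 220 g: grey housing 54 mm wide (its y), 24 mm thick (its x), 80 mm high (its z), rigid steel eye on top and link below, both open along its x. Origin at the housing's centre. It starts upright on a peg that runs along its x; to free it lift it 11 to 17 mm, then draw it 35 mm or more along its -x. The flat sides can be gripped from above, peg between the fingers.
- scale_eye (a point): Inside top of the pear-shaped eye of 5 mm wire, 66.9 mm above the housing's centre: the point that rests on the bar. The opening is 25 mm wide and reaches down 27 mm to the housing's top; outside top of the eye 72.5 mm above the housing's centre.
- scale_link (a point): Inside bottom of the pear-shaped link under the scale, 92 mm below the housing's centre: the point that carries the basket's hook. The link is of 6 mm wire, its opening 26 mm wide (along y) and 38 mm high.
- basket: Empty green plastic basket, about 250 g: 160 mm along its x, 180 mm along its y over the rim, 62 mm high; rim 10 mm thick, 12 mm high. A rigid steel bail from the middles of its two y ends rises to 111 mm in the middle and carries the hook. Origin at the centre of the underside, z up. Once hung its underside is about 29 mm above the table.
- basket_hook (a point): Inside top of the hook, above the basket's centre, 145.5 mm above its underside: the point that rests on the link. Hook of 5 mm wire, an upside-down U in the basket's x-z plane, 14 mm wide inside, top 150.5 mm, free end on the +x side pointing down to 130.5 mm. It enters the link along the basket's +x, this point 18 to 26 mm above its final height, then is lowered.
- basket_rim (a point): Middle of the rim on the basket's -x side, 75 mm from the basket's centre, 56 mm above its underside: a good place to grip across the rim (fingers closing along the basket's x), clear of bail, scale and stand.
- sizing_ring: Yellow fruit sizing ring, 73 mm across, hanging by its eye on the other peg of the rack; origin near its middle. To be left there.
- fruit_a: Loose persimmon standing on the table, 64 mm across, 66 mm high; origin at its underside. To be left alone.
- fruit_b: Loose persimmon standing on the table, 67 mm across, 70 mm high; origin at its underside. To be left alone.
- fruit_c: Loose persimmon standing on the table, 64 mm across, 66 mm high; origin at its underside. To be left alone.
- brush: Loose hand brush lying on the table. To be left alone.
- tape: Loose roll of brown tape, 100 mm across, 48 mm high. To be left alone.
- snips: Loose red-handled picking snips lying on the table, 150 mm long. To be left alone.
There are look-alikes about, which are no part of the job. Leave any yellow look-alike of the scale alone. Leave any pink look-alike of the basket alone.

How it is judged:
By the outcome, as a careful person would: the job done as asked, in the order asked, and still so for the second after the job is handed in, with the robot touching nothing.
It also fails if it takes over 72 s, if anything falls off the work surface, if the arm or the gripper's body presses on something with over 40 N, if the wrist force passes 120 N, or if a joint passes its speed limit or range.

ROBOT

A 6-joint arm with a two-finger parallel gripper is mounted at the origin on the work surface. World frame = base frame: x ahead of the robot, y to its left, z up, the work surface at z = 0. Lengths are in m, angles in degrees, forces in N, time in s.
With the tool pointing down it reaches from about 0.25 to 0.85 m from the base axis. Payload 12.5 kg.
Tool frame: the origin (TCP) lies between the finger pads; the fingertips stand 25 mm ahead of it and the grasp point (between the pads) lies 6 mm ahead of it; z points along the fingers, y is the direction in which the jaws open and shut (so a half turn about z gives the same grasp; the last joint's range is limited). The gripper opens to 93 mm and grips with 3 to 60 N. Pads are 15 mm wide; open, the fingers measure 128 mm over their backs; the gripper's body (75 mm by 188 mm) begins 65 mm behind the grasp point.
Start: joints at [-75.436, 20.094, 94.641, -0, 65.266, -4.847], TCP at [0.183, -0.519, 0.205] pointing down, gripper open.
Joint ranges: [-157.81, 157.81], [-45, 120.19], [0.68, 151.7], [-89.99, 269.99], [4.06, 180], [-164.3, 164.3]. Speed limits (degrees/s): [127.2, 127.2, 159.86, 180, 180, 180].

INTERFACE

Orientations are given as [roll, pitch, yaw] about the fixed x, y, z axes, in that order (R = Rz(yaw) Ry(pitch) Rx(roll)).
In Python, from plant import robot gives the robot as it stands.
- The arm moves only by the tool carry_out, never from a script. Its argument "steps" is a list of rows, each a list of 5 numbers: the shift along the tool's x, y, z in units of 25 cm (1.0 is 25 cm), then the turn about the tool's z in units of 1.5 rad (1.0 is 1.5 rad), then the finger opening in mm, from 0 to 93. In form: [[tx, ty, tz, spin, fingers], ...]. A call has 1 to 12 rows; each row is the pose to reach, as a shift and turn from the pose commanded when the call began, along the tool's axes at that moment; what a row does not reach only later rows make up. A row lasts 1/8 s, in which the tool goes at most 62.5 mm and 10.7 degrees, less where a joint would pass 70% of its speed; a pose out of reach is approached as far as the arm can. A call with a number of a shift or a turn outside -1 to 1 is refused whole. A call with a gripper value outside its range is refused whole. The fingers move at their own pace and stop on an object; "grip_force" is the grip in N (left out, the last holds). Time passes only in rows, so rows that repeat a pose let the fingers close. It gives the time, the measured TCP pose, the force and the opening at its end, in the units of the state.
- robot.read_state(): the state, without advancing time (a new reading comes with each control period).
- robot.capture(name): name is "scene" or "top" or "wrist"; returns (picture, depth): 400x640x3 uint8, red, green, blue; 400x640 float32, m along the optical axis (not along the pixel's ray), 0 where there is no reading.
- robot.camera_info(name): a dict with "intrinsics" (3x3 intrinsics, pixels), "extrinsics" (4x4, takes a point from world to camera coordinates); the wrist camera has in their place "hand_eye" (4x4, takes a point from camera to tool coordinates, whose origin is the TCP and whose axes are the flange's). Camera axes: x right, y up, looking along -z (the intrinsics and any distortion apply to the point x, -y, -z); pixel columns grow to the right and rows downward; lengths in m; the calibration is good to about 2 mm. A picture is of the moment at which its call begins: read the wrist's pose just before it. camera_info takes no time and is no camera call.
- robot.close_job(): hands the job in, once; it reports no verdict.
The state is a dict: "clock": time; "joint_positions": joint angles; "qvel": joint speeds; "effort": joint torques, N m; "tcp_pos": TCP position; "tcp_rot": TCP orientation; "ft_force": force on the tool from outside, world axes, zero at the start; "torque": the same for the moment, N m; "opening": opening from 0.0 (shut) to 1.0 (fully open).
Only numpy, scipy, OpenCV 4.12 (cv2) and the standard library are available. Lean on these libraries where they do the work, as an engineer would, in place of code of your own. Each camera call takes 0.05 s, during which the arm holds its last target. There are 200 camera calls.

## Working session

There is one attempt and no reset: what is moved stays moved. The work goes in short steps, Python scripts to look and compute and a tool call to move; the robot and the scene stay as the last step left them, time stands still between calls to the robot, and variables do not carry over. Pictures are saved under pics/ and viewed, about 8 in all and at most 12, crops included, and the job is handed in when it is done.

Besides the shell and the picture viewer there is one more tool, called after "Call:" as name(argument=value, ...), one argument or row to a line, values as JSON. carry_out: Moves the arm, as the interface text tells. Its arguments: {"type":"object","properties":{"steps":{"type":"array","items":{"type":"array","items":{"type":"number"}}},"grip_force":{"type":"number"}},"required":["steps"]}

```bash
ls; mkdir -p pics
cat > h.py <<'E'
import numpy as np, cv2
from scipy.spatial.transform import Rotation as R
from plant import robot
def state():
    s=robot.read_state(); return s
def tcp(s):
    T=np.eye(4); T[:3,:3]=R.from_euler('xyz',s['tcp_rot'],degrees=True).as_matrix(); T[:3,3]=s['tcp_pos']; return T
def cap(name,fn=None):
    s=state(); p,d=robot.capture(name); i=robot.camera_info(name)
    K=np.array(i['intrinsics'])
    if name=='wrist': C=tcp(s)@np.array(i['hand_eye'])
    else: C=np.linalg.inv(np.array(i['extrinsics']))
    if fn: cv2.imwrite('pics/'+fn+'.png',p[:,:,::-1])
    return p,d,K,C
def cloud(d,K,C):
    v,u=np.mgrid[:d.shape[0],:d.shape[1]]
    P=np.stack([(u-K[0,2])/K[0,0]*d,-(v-K[1,2])/K[1,1]*d,-d],-1)
    W=P@C[:3,:3].T+C[:3,3]; W[d<=0]=np.nan; return W
def save(name,fn):
    p,d,K,C=cap(name,fn); W=cloud(d,K,C); np.savez('pics/'+fn+'.npz',p=p,d=d,K=K,C=C,W=W); return p,d,K,C,W
E
python3 - <<'E'
from h import *
print(state())
for n in('scene','top'):
    i=robot.camera_info(n); print({k:v for k,v in i.items()}); save(n,n+'0')
print(robot.camera_info('wrist'))
E
```

```text
pics
{'clock': 0.0, 'joint_positions': array([-7.54359054e+01,  2.01239075e+01,  9.46777121e+01,  2.91428157e-04,
        6.52666988e+01, -4.84663339e+00]), 'qvel': array([-0.03212312,  0.0683487 ,  0.03091778, -0.05583395,  0.01019415,
        0.00411438]), 'effort': array([ 7.82852021e-05, -4.97330296e+01, -2.85250854e+01,  6.99591427e-02,
        2.57278222e-02, -8.73135241e-05]), 'tcp_pos': array([ 0.18272228, -0.51836483,  0.2044005 ]), 'tcp_rot': array([-1.79931948e+02, -6.03574692e-03,  1.94106023e+01]), 'ft_force': array([-0.46326915,  0.57029429,  0.26096353]), 'torque': array([ 0.09054977,  0.00031088, -0.06183509]), 'opening': 1.0000589507663622}
{'intrinsics': array([[367.44269381,   0.        , 318.35188429],
       [  0.        , 367.44269381, 208.29113981],
       [  0.        ,   0.        ,   1.        ]]), 'extrinsics': array([[ 0.86118579,  0.50826727,  0.00483877, -0.44549334],
       [-0.41266489,  0.69357996,  0.59046976,  0.09193073],
       [ 0.29676038, -0.51050096,  0.80704526, -1.53459922],
       [ 0.        ,  0.        ,  0.        ,  1.        ]])}
{'in
[... 345 characters left out ...]
01],
       [-1.07440299e-01,  2.02606590e-05,  9.94211538e-01,
        -1.71540251e+00],
       [ 0.00000000e+00,  0.00000000e+00,  0.00000000e+00,
         1.00000000e+00]])}
{'intrinsics': array([[340.33584694,   0.        , 323.63202916],
       [  0.        , 340.33584694, 201.47496931],
       [  0.        ,   0.        ,   1.        ]]), 'hand_eye': array([[-3.28491039e-04,  9.71095079e-01,  2.38692772e-01,
         6.54198943e-02],
       [ 9.99999945e-01,  3.05801722e-04,  1.32088096e-04,
        -1.14402800e-04],
       [ 5.52774390e-05,  2.38692802e-01, -9.71095126e-01,
        -1.78699592e-01],
       [ 0.00000000e+00,  0.00000000e+00,  0.00000000e+00,
         1.00000000e+00]])}
```

View pics/scene0.png

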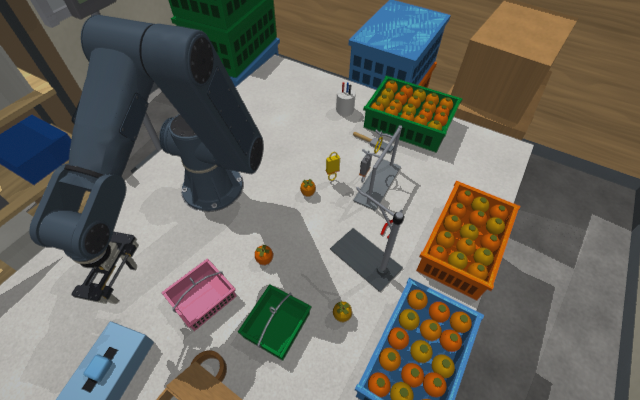

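View pics/top0.png

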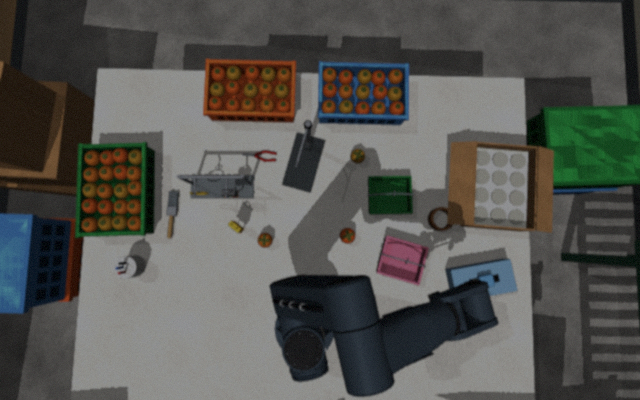

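Run:
```python
from h import *
t=np.load('pics/top0.npz'); W=t['W']; p=t['p']; s=np.load('pics/scene0.npz')
a=p[100:270,160:440]; b=s['p'][120:290,310:440]
a=cv2.resize(a,None,fx=2.1,fy=2.1,interpolation=cv2.INTER_CUBIC)
cv2.imwrite('pics/c1.png',a[:,:,::-1])
b=cv2.resize(b,None,fx=3.5,fy=3.5,interpolation=cv2.INTER_CUBIC); cv2.imwrite('pics/c2.png',b[:,:,::-1])
hsv=cv2.cvtColor(p,cv2.COLOR_RGB2HSV)
print('table z',np.nanmedian(W[300:330,150:250,2]))
# basket green
g=(hsv[...,0]>45)&(hsv[...,0]<85)&(hsv[...,1]>120); g[:,:360]=0; g[:,420:]=0; g[:165]=0;g[220:]=0
Wg=W[g]; rim=Wg[(Wg[:,2]>.05)]; print('basket',len(Wg),len(rim),np.nanpercentile(rim,[2,50,98],axis=0))
pts=rim[:,:2].astype(np.float32); print(cv2.minAreaRect(pts*1000))
# foot of stand
f=np.zeros(p.shape[:2],bool); f[130:195,278:330]=1
f&=(hsv[...,2]<90)&(W[...,2]<.03); print('foot',cv2.minAreaRect((W[f][:,:2]*1000).astype(np.float32)),np.nanmedian(W[f][:,2]))
r=np.zeros_like(f); r[140:205,170:270]=1
for lo,hi in((.19,.24),(.12,.19),(.004,.03)):
    q=r&(W[...,2]>lo)&(W[...,2]<hi); P=W[q]; print('rack',lo,len(P),np.percentile(P,[0,5,50,95,100],axis=0).round(3).tolist(), cv2.minAreaRect((P[:,:2]*1000).astype(np.float32)))
q=np.zeros_like(f); q[110:180,280:330]=1; q&=W[...,2]>.2; P=W[q]; print('arm',P.round(3).tolist())
```

```text
table z -0.0004680261116114526
basket 1374 253 [[ 0.48530043 -0.4302764   0.05377078]
 [ 0.58562563 -0.33880646  0.06121394]
 [ 0.63514559 -0.25486472  0.07060438]]
((559.743896484375, -342.2730712890625), (152.8599395751953, 176.6678466796875), 3.0861198902130127)
foot ((706.0684814453125, -15.168991088867188), (207.2399139404297, 269.5014343261719), 78.69135284423828) 0.008063144204425776
rack 0.19 392 [[0.52, 0.242, 0.19], [0.533, 0.257, 0.194], [0.591, 0.358, 0.22], [0.602, 0.477, 0.227], [0.604, 0.494, 0.234]] ((561.7021484375, 366.8321533203125), (81.74211120605469, 251.86790466308594), 1.1913962364196777)
rack 0.12 157 [[0.526, 0.24, 0.121], [0.528, 0.244, 0.123], [0.539, 0.309, 0.176], [0.594, 0.483, 0.188], [0.603, 0.489, 0.19]] ((562.2400512695312, 363.73651123046875), (74.57258605957031, 248.31739807128906), 1.6071507930755615)
rack 0.004 1900 [[0.503, 0.164, 0.004], [0.522, 0.19, 0.004], [0.601, 0.375, 0.008], [0.766, 0.572, 0.017], [0.793, 0.602, 0.027]] ((648.3429565429688, 383.26959228515625), (280.8365783691406, 431.8337707519531), 1.4476535320281982)
arm [[0.783, 0.0
[... 3618 characters left out ...]
[0.664, 0.031, 0.339], [0.664, 0.027, 0.341], [0.66, 0.034, 0.341], [0.66, 0.031, 0.34], [0.656, 0.034, 0.344], [0.658, 0.031, 0.333], [0.654, 0.034, 0.334], [0.655, 0.031, 0.333], [0.651, 0.038, 0.335], [0.652, 0.034, 0.33], [0.652, 0.031, 0.33], [0.647, 0.037, 0.336], [0.648, 0.034, 0.332], [0.645, 0.038, 0.327], [0.644, 0.034, 0.33], [0.64, 0.041, 0.332], [0.641, 0.037, 0.331], [0.641, 0.034, 0.329], [0.637, 0.041, 0.33], [0.637, 0.037, 0.331], [0.639, 0.034, 0.323], [0.632, 0.041, 0.339], [0.634, 0.037, 0.33], [0.629, 0.044, 0.333], [0.628, 0.04, 0.338], [0.629, 0.037, 0.333], [0.624, 0.044, 0.344], [0.625, 0.04, 0.336], [0.626, 0.037, 0.333], [0.621, 0.044, 0.337], [0.621, 0.04, 0.341]]
```

View pics/c1.png

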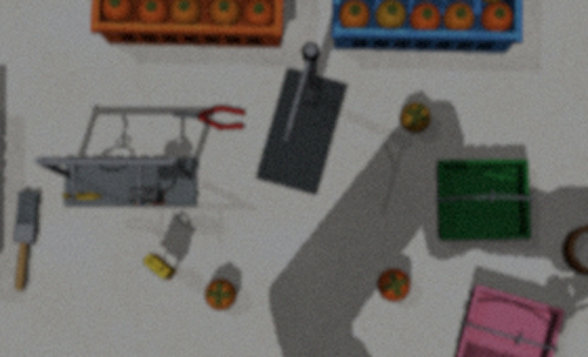

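View pics/c2.png

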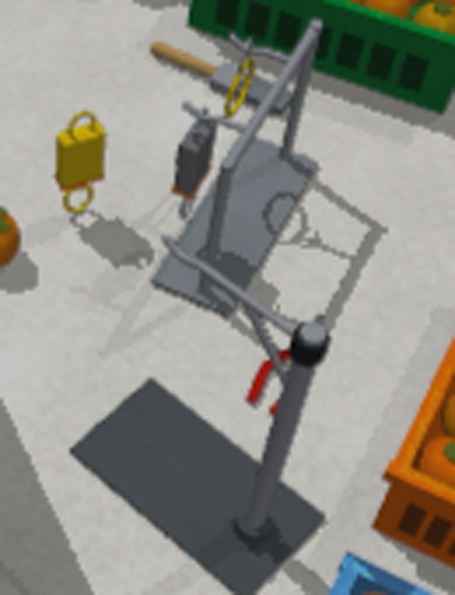

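```bash
cat >> h.py <<'E'
def rel(targets,start=None):
    """targets: [(x,y,z,yaw)], tool down; start (x,y,z,yaw) commanded; prints rows"""
    if start is None:
        s=state(); start=(*s['tcp_pos'],s['tcp_rot'][2])
    R0=R.from_euler('xyz',[180,0,start[3]],degrees=True).as_matrix()
    for t in targets:
        d=R0.T@(np.array(t[:3])-start[:3])/.25; a=(start[3]-t[3]+180)%360-180
        print(t,'->',d.round(3),'spin',round(np.deg2rad(a)/1.5,3))
E
python3 - <<'E'
from h import *
rel([(.36,-.33,.42,60),(.40,-.30,.42,80)],(.183,-.519,.205,19.4))
rel([(.46,-.08,.45,140)],(.40,-.30,.42,80))
rel([(.45,.14,.45,181.5)],(.46,-.08,.45,140))
t=np.load('pics/top0.npz'); W=t['W']
for v,u in ((193,231),(192,232),(194,230),(192,228)): print(v,u,W[v,u].round(3))
r=W[175:205,200:250].reshape(-1,3); 
for lo in np.arange(.03,.24,.02):
    q=r[(r[:,2]>lo)&(r[:,2]<lo+.02)]
    if len(q): print(lo.round(2),len(q),np.percentile(q[:,:2],[0,50,100],axis=0).round(3).tolist())
E
```

```text
(0.36, -0.33, 0.42, 60) -> [ 0.919 -0.478 -0.86 ] spin -0.472
(0.4, -0.3, 0.42, 80) -> [ 1.11  -0.538 -0.86 ] spin -0.705
(0.46, -0.08, 0.45, 140) -> [ 0.908  0.084 -0.12 ] spin -0.698
(0.45, 0.14, 0.45, 181.5) -> [0.596 0.648 0.   ] spin -0.483
193 231 [0.538 0.293 0.187]
192 232 [0.542 0.29  0.186]
194 230 [0.533 0.296 0.19 ]
192 228 [0.541 0.305 0.187]
0.03 1 [[0.59, 0.249], [0.59, 0.249], [0.59, 0.249]]
0.05 2 [[0.591, 0.245], [0.591, 0.247], [0.592, 0.249]]
0.07 5 [[0.591, 0.241], [0.593, 0.243], [0.602, 0.249]]
0.09 3 [[0.594, 0.243], [0.597, 0.243], [0.602, 0.243]]
0.11 22 [[0.528, 0.243], [0.538, 0.296], [0.603, 0.429]]
0.13 16 [[0.526, 0.242], [0.536, 0.293], [0.597, 0.402]]
0.15 27 [[0.528, 0.24], [0.538, 0.287], [0.602, 0.399]]
0.17 71 [[0.529, 0.241], [0.54, 0.303], [0.597, 0.413]]
0.19 28 [[0.53, 0.242], [0.541, 0.298], [0.602, 0.411]]
0.21 217 [[0.522, 0.242], [0.593, 0.31], [0.604, 0.407]]
0.23 5 [[0.591, 0.309], [0.595, 0.377], [0.596, 0.403]]
```

Call:
carry_out(
  steps=[
    [0,0,-0.25,0,93],
    [0.2,-0.1,-0.5,-0.1,93],
    [0.4,-0.2,-0.75,-0.2,93],
    [0.6,-0.3,-0.86,-0.32,93],
    [0.8,-0.4,-0.86,-0.44,93],
    [0.919,-0.478,-0.86,-0.472,93],
    [0.919,-0.478,-0.86,-0.472,93],
    [0.919,-0.478,-0.86,-0.472,93],
  ],
)

```text
clock: 1.1
tcp_pos: [0.3596, -0.3297, 0.4196]
tcp_rot: [-180.0, 0.0, 60.0]
ft_force: [0.2, 0.1, -1.2]
opening: 1.002
```

Run:
```python
from h import *
s=state();print(s['clock'],s['tcp_pos'],s['tcp_rot']); save('wrist','w1')
c=s['tcp_pos']; rel([(.46,-.10,.45,130)],(*c,s['tcp_rot'][2]))
```

```text
1.1 [ 0.35962565 -0.32973623  0.41960671] [-1.79964926e+02  6.87071954e-03  5.99920093e+01]
(0.46, -0.1, 0.45, 130) -> [ 0.997 -0.112 -0.122] spin -0.815
```

View pics/w1.png

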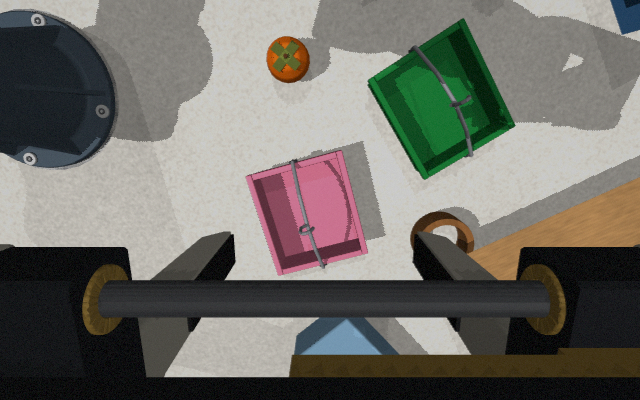

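Run:
```python
from h import *
t=np.load('pics/w1.npz'); W=t['W'];K=t['K'];C=t['C'];p=t['p']
def ray(u,v,z):
    d=C[:3,:3]@np.array([(u-K[0,2])/K[0,0],-(v-K[1,2])/K[1,1],-1]); return C[:3,3]+d*(z-C[2,3])/d[2]
print(ray(453,103,.14),ray(471,98,.14)) 
hsv=cv2.cvtColor(p,cv2.COLOR_RGB2HSV)
g=(hsv[...,0]>45)&(hsv[...,0]<85)&(hsv[...,1]>120)&(W[...,2]>.052)&(W[...,2]<.075)
print(g.sum(),np.nanmedian(W[g][:,2]),cv2.minAreaRect((W[g][:,:2]*1000).astype(np.float32)))
for c in((371,80),(462,21),(515,126),(426,179)): print(c,ray(*c,.062))
r=W[85:115,440:480].reshape(-1,3); q=r[r[:,2]>.105]; print(q.round(3).tolist()[::3])
```

```text
[ 0.54632528 -0.34043324  0.14      ] [ 0.56904008 -0.34640036  0.14      ]
3100 0.06058957880592469 ((559.0888671875, -345.17315673828125), (159.73793029785156, 181.9929962158203), 2.021929979324341)
(371, 80) [ 0.48057791 -0.26068246  0.062     ]
(462, 21) [ 0.63145442 -0.25530037  0.062     ]
(515, 126) [ 0.64075794 -0.43065433  0.062     ]
(426, 179) [ 0.48602406 -0.43666521  0.062     ]
[[0.56, -0.319, 0.105], [0.559, -0.323, 0.106], [0.559, -0.325, 0.107], [0.558, -0.326, 0.106], [0.556, -0.326, 0.106], [0.559, -0.328, 0.108], [0.558, -0.329, 0.107], [0.562, -0.331, 0.105], [0.558, -0.331, 0.106], [0.556, -0.331, 0.108], [0.56, -0.333, 0.108], [0.557, -0.333, 0.107], [0.561, -0.335, 0.107], [0.569, -0.342, 0.139], [0.557, -0.335, 0.108], [0.561, -0.337, 0.108], [0.566, -0.342, 0.145], [0.558, -0.336, 0.109], [0.562, -0.339, 0.108], [0.564, -0.343, 0.148], [0.557, -0.338, 0.109], [0.561, -0.34, 0.108], [0.563, -0.343, 0.148], [0.556, -0.338, 0.107], [0.559, -0.34, 0.109], [0.558, -0.342, 0.147], [0.56, -0.343, 0.15], [0.565, -0.346, 0.145], [0.559, -0.341, 0.108], [0.562, -0.343
[... 211 characters left out ...]
46, 0.109], [0.552, -0.343, 0.143], [0.554, -0.344, 0.147], [0.557, -0.346, 0.148], [0.55, -0.342, 0.126], [0.55, -0.342, 0.136], [0.551, -0.343, 0.143], [0.553, -0.344, 0.147], [0.557, -0.347, 0.146], [0.548, -0.343, 0.129], [0.549, -0.343, 0.136], [0.55, -0.344, 0.143], [0.554, -0.346, 0.143], [0.549, -0.344, 0.119], [0.548, -0.344, 0.131], [0.549, -0.345, 0.138], [0.551, -0.346, 0.142], [0.549, -0.346, 0.124], [0.548, -0.346, 0.136], [0.562, -0.352, 0.108], [0.558, -0.352, 0.11], [0.557, -0.353, 0.106], [0.56, -0.355, 0.108], [0.559, -0.355, 0.107], [0.558, -0.357, 0.107], [0.562, -0.359, 0.105], [0.56, -0.359, 0.107], [0.558, -0.36, 0.107], [0.563, -0.362, 0.105], [0.561, -0.363, 0.107]]
```

Call:
carry_out(
  steps=[
    [0.15,0,-0.02,-0.12,93],
    [0.35,-0.03,-0.05,-0.24,93],
    [0.55,-0.05,-0.08,-0.36,93],
    [0.75,-0.08,-0.1,-0.48,93],
    [0.9,-0.1,-0.12,-0.6,93],
    [1.0,-0.11,-0.12,-0.72,93],
    [1.0,-0.11,-0.12,-0.815,93],
    [1.0,-0.11,-0.12,-0.815,93],
  ],
)

```text
clock: 2.15
tcp_pos: [0.4609, -0.1004, 0.4495]
tcp_rot: [-180.0, -0.0, 129.9]
ft_force: [-0.5, 0.4, 0.3]
opening: 1.004
```

Run:
```python
from h import *
rel([(.46,.13,.45,181.5),(.47,.20,.43,181.5)])
```

```text
(0.46, 0.13, 0.45, 181.5) -> [ 0.71   0.588 -0.002] spin -0.601
(0.47, 0.2, 0.43, 181.5) -> [0.899 0.798 0.078] spin -0.601
```

Call:
carry_out(
  steps=[
    [0.15,0.1,0,-0.12,93],
    [0.3,0.25,0,-0.24,93],
    [0.5,0.42,0,-0.36,93],
    [0.7,0.58,0,-0.48,93],
    [0.85,0.75,0.05,-0.6,93],
    [0.9,0.8,0.08,-0.6,93],
    [0.9,0.8,0.08,-0.6,93],
  ],
)

```text
clock: 3.02
tcp_pos: [0.4697, 0.201, 0.4292]
tcp_rot: [-180.0, -0.1, -178.6]
ft_force: [0.5, -0.1, 0.6]
opening: 0.999
```

Run:
```python
from h import *
rel([(.50,.303,.36,181.5)])
```

```text
(0.5, 0.303, 0.36, 181.5) -> [-0.131  0.405  0.277] spin -0.001
```

Call:
carry_out(
  steps=[
    [-0.06,0.2,0.14,0,93],
    [-0.13,0.4,0.27,0,93],
    [-0.13,0.4,0.27,0,93],
    [-0.13,0.4,0.27,0,93],
  ],
)

```text
clock: 3.52
tcp_pos: [0.5, 0.3005, 0.3635]
tcp_rot: [180.0, 0.1, -178.6]
ft_force: [0.1, 0.6, 1.5]
opening: 0.999
```

Run:
```python
from h import *
p,d,K,C,W=save('wrist','w2')
r=W.reshape(-1,3); b=(r[:,0]>.5)&(r[:,0]<.63)&(r[:,1]>.22)&(r[:,1]<.47)
r=r[b]
for lo in np.arange(.03,.24,.015):
    q=r[(r[:,2]>lo)&(r[:,2]<lo+.015)]
    if len(q): print(lo.round(3),len(q),np.percentile(q[:,:2],[2,50,98],axis=0).round(3).tolist())
q=r[(r[:,2]>.18)&(r[:,2]<.195)&(abs(r[:,1]-.303)<.045)]; print(cv2.minAreaRect((q[:,:2]*1000).astype(np.float32)))
```

```text
0.03 25 [[0.59, 0.243], [0.592, 0.25], [0.597, 0.255]]
0.045 56 [[0.538, 0.243], [0.591, 0.255], [0.598, 0.315]]
0.06 33 [[0.538, 0.243], [0.591, 0.251], [0.597, 0.318]]
0.075 35 [[0.591, 0.243], [0.592, 0.251], [0.598, 0.255]]
0.09 39 [[0.591, 0.243], [0.592, 0.25], [0.597, 0.255]]
0.105 159 [[0.528, 0.244], [0.53, 0.299], [0.596, 0.429]]
0.12 377 [[0.527, 0.246], [0.536, 0.408], [0.594, 0.452]]
0.135 213 [[0.529, 0.244], [0.53, 0.305], [0.596, 0.457]]
0.15 218 [[0.528, 0.244], [0.534, 0.306], [0.595, 0.459]]
0.165 389 [[0.528, 0.245], [0.535, 0.318], [0.594, 0.454]]
0.18 951 [[0.529, 0.247], [0.538, 0.314], [0.593, 0.431]]
0.195 215 [[0.536, 0.244], [0.54, 0.319], [0.594, 0.442]]
0.21 2291 [[0.52, 0.248], [0.589, 0.312], [0.595, 0.429]]
0.225 2 [[0.594, 0.248], [0.594, 0.25], [0.594, 0.251]]
((540.8028564453125, 307.0373840332031), (23.756404876708984, 53.847068786621094), 1.7725473642349243)
```

View pics/w2.png

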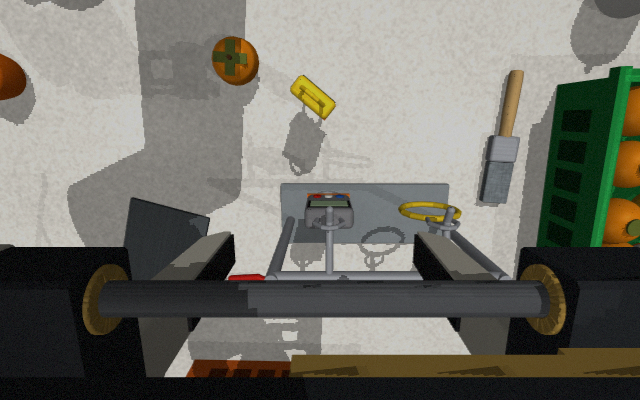

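Call:
carry_out(
  steps=[
    [-0.08,0.022,0.1,-0.005,93],
    [-0.164,0.022,0.2,-0.005,93],
    [-0.164,0.022,0.38,-0.005,93],
    [-0.164,0.022,0.55,-0.005,93],
    [-0.164,0.022,0.68,-0.005,93],
    [-0.164,0.022,0.74,-0.005,93],
    [-0.164,0.022,0.75,-0.005,93],
    [-0.164,0.022,0.75,-0.005,93],
  ],
)

```text
clock: 4.58
tcp_pos: [0.5408, 0.309, 0.1765]
tcp_rot: [180.0, 0.1, -178.0]
ft_force: [-1.0, -0.7, 0.3]
opening: 1.001
```

Run:
```python
from h import *
s=state();print(s['tcp_pos'],s['tcp_rot'],s['ft_force'])
p,d,K,C,W=save('wrist','w3')
r=W.reshape(-1,3); q=r[(r[:,2]>.18)&(r[:,2]<.195)&(abs(r[:,1]-.307)<.035)&(abs(r[:,0]-.54)<.03)]; print(len(q),cv2.minAreaRect((q[:,:2]*1000).astype(np.float32)))
rel([(.5408,.307,.174,181.8)])
```

```text
[0.54082884 0.30896277 0.17654509] [ 1.79950613e+02  1.20333795e-01 -1.78009983e+02] [-1.00436676 -0.66506759  0.33187674]
3060 ((540.3088989257812, 306.990478515625), (23.935932159423828, 54.03585433959961), 1.706202507019043)
(0.5408, 0.307, 0.174, 181.8) -> [ 0.    -0.008  0.01 ] spin 0.002
```

Call:
carry_out(
  steps=[
    [0,-0.008,0.01,0.003,93],
    [0,-0.008,0.01,0.003,62],
    [0,-0.008,0.01,0.003,50],
    [0,-0.008,0.01,0.003,45],
    [0,-0.008,0.01,0.003,45],
    [0,-0.008,0.01,0.003,45],
    [0,-0.008,0.01,0.003,45],
    [0,-0.008,0.01,0.003,45],
  ],
  grip_force=30,
)

```text
clock: 5.62
tcp_pos: [0.5402, 0.3069, 0.1724]
tcp_rot: [-180.0, -0.0, -178.2]
ft_force: [-0.2, -0.3, -0.2]
opening: 0.567
```

Call:
carry_out(
  steps=[
    [0,0,-0.028,0,45],
    [0,0,-0.056,0,45],
    [0,0,-0.056,0,45],
    [0,0,-0.056,0,45],
  ],
)

```text
clock: 6.12
tcp_pos: [0.5401, 0.3069, 0.1864]
tcp_rot: [-180.0, -0.0, -178.2]
ft_force: [-0.4, -0.3, -1.1]
opening: 0.564
```

Run:
```python
from h import *
s=state();print(s['tcp_pos'],s['tcp_rot'],s['ft_force'],s['opening'])
p,d,K,C,W=save('wrist','w4')
a=cv2.resize(p[150:300,220:480],None,fx=3,fy=3); cv2.imwrite('pics/w4c.png',a[:,:,::-1])
r=W.reshape(-1,3); q=r[(r[:,2]>.19)&(r[:,2]<.208)&(abs(r[:,1]-.307)<.025)&(abs(r[:,0]-.54)<.03)]; print(len(q),cv2.minAreaRect((q[:,:2]*1000).astype(np.float32)),np.median(q[:,2]))
```

```text
[0.54008442 0.30694417 0.18635906] [-1.79998126e+02 -7.57730007e-03 -1.78240545e+02] [-0.40401381 -0.26095976 -1.11744335] 0.5643369182152338
3311 ((539.760986328125, 307.007080078125), (24.142623901367188, 50.35841369628906), 1.6128523349761963) 0.20010282936672663
```

View pics/w4c.png

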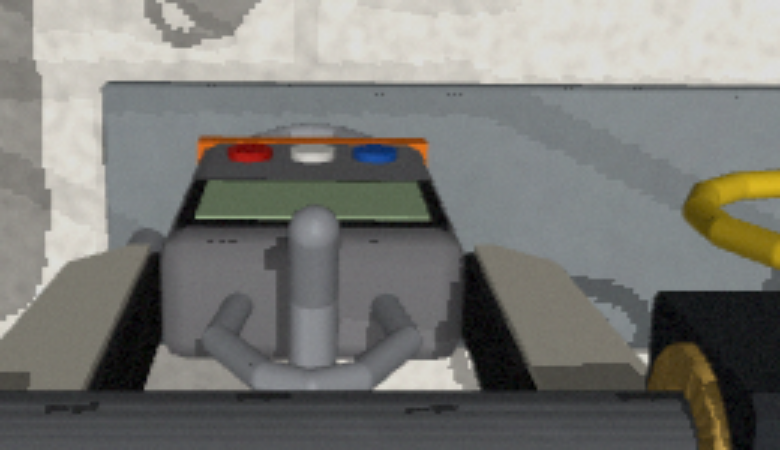

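Call:
carry_out(
  steps=[
    [0,0,-0.008,0,45],
    [0.04,0,-0.008,0,45],
    [0.1,0,-0.008,0,45],
    [0.17,0,-0.008,0,45],
    [0.24,0,-0.008,0,45],
    [0.32,0,-0.03,0,45],
    [0.4,0,-0.2,0,45],
    [0.4,0,-0.4,0,45],
    [0.4,0,-0.6,0,45],
    [0.4,0,-0.8,0,45],
    [0.4,0,-0.8,0,45],
  ],
)

```text
clock: 7.55
tcp_pos: [0.4402, 0.3044, 0.3899]
tcp_rot: [179.8, 0.3, -178.2]
ft_force: [-0.0, 0.0, -2.0]
opening: 0.564
```

Run:
```python
from h import *
s=state();print(s['clock'],s['tcp_pos'],s['tcp_rot'],s['ft_force'],s['opening'])
p,d,K,C,W=save('wrist','w5')
t=tcp(s); r=(W-t[:3,3]).reshape(-1,3)@t[:3,:3]
q=r[(abs(r[:,2]+.014)<.008)&(abs(r[:,1])<.025)&(abs(r[:,0])<.03)]; print(len(q),cv2.minAreaRect((q[:,:2]*1000).astype(np.float32)),np.median(q[:,2]))
e=r[(r[:,2]<-.03)&(r[:,2]>-.055)&(abs(r[:,1])<.025)&(abs(r[:,0])<.03)]; print(len(e),np.percentile(e,[2,50,98],axis=0).round(4))
```

```text
7.55 [0.44017948 0.30437042 0.38994452] [ 179.82130772    0.3275178  -178.22176593] [-0.01234431  0.00393915 -1.95492841] 0.5638402876987478
3921 ((-0.1305389404296875, -0.014413833618164062), (23.984460830688477, 50.07035827636719), 0.6378446817398071) -0.013857141362419521
753 [[-0.0023 -0.0153 -0.0464]
 [ 0.0005 -0.0003 -0.0412]
 [ 0.0017  0.0156 -0.0305]]
```

Run:
```python
from h import *
t=np.load('pics/top0.npz'); W=t['W']
P=W[110:200,270:330].reshape(-1,3); P=P[(P[:,2]>.315)&(P[:,0]<.745)]
l=cv2.fitLine(P[:,:2].astype(np.float32),cv2.DIST_HUBER,0,.01,.01).ravel(); print(l,np.degrees(np.arctan2(-l[1],-l[0])) , P[:,0].min(), sorted(P[:,0])[:6])
d=l[:2]*np.sign(l[0]); 
al=(P[:,:2]-l[2:])@d; print('end',l[2:]+d*al.min(), 'dip',l[2:]+d*(al.min()+.023))
s=np.load('pics/scene0.npz');W=s['W']; Q=W.reshape(-1,3); Q=Q[(Q[:,2]>.31)&(Q[:,2]<.36)&(Q[:,0]>.58)&(Q[:,0]<.82)&(abs(Q[:,1]-.02)<.06)]
print(len(Q)); A=Q[Q[:,0]<.745]; l=cv2.fitLine(A[:,:2].astype(np.float32),cv2.DIST_HUBER,0,.01,.01).ravel();print(l); d=l[:2]*np.sign(l[0]); al=(A[:,:2]-l[2:])@d
print('end',l[2:]+d*al.min(), np.sort(al)[:8]); B=Q[Q[:,0]>.755]; print('post',np.percentile(B,[2,50,98],axis=0))
F=W.reshape(-1,3);hs=s['p'].reshape(-1,3).max(1);v,u=np.mgrid[:400,:640];m=(F[:,2]<.02)&(F[:,2]>0.002)&(hs<95)&(u.ravel()>325)&(u.ravel()<405)&(v.ravel()>225)&(v.ravel()<295);print(cv2.minAreaRect((F[m][:,:2]*1000).astype(np.float32)))
rel([(.50,.13,.46,165.3),(.55,.061,.46,165.3)])
```

```text
[ 0.96691304 -0.2551062   0.67622834  0.02761549] 165.22011 0.6208297670494496 [np.float64(0.6208297670494496), np.float64(0.6214408863304349), np.float64(0.6237417574535393), np.float64(0.6253234347739532), np.float64(0.6258731357503172), np.float64(0.6284969372172848)]
end [0.62101165 0.04218362] dip [0.64325065 0.03631618]
271
[ 0.9685059  -0.24899061  0.6866645   0.02414306]
end [0.62281967 0.04055676] [-0.06592097 -0.06476406 -0.06376491 -0.06294729 -0.06169769 -0.06136447
 -0.05748788 -0.05727686]
post [[ 0.75819976 -0.01168115  0.31237369]
 [ 0.77562228 -0.00392017  0.34542401]
 [ 0.78830485  0.01270915  0.35416511]]
((710.0032958984375, 49.70799255371094), (188.71780395507812, 239.25527954101562), 75.40474700927734)
(0.5, 0.13, 0.46, 165.3) -> [-0.22  -0.703 -0.291] spin 0.192
(0.55, 0.061, 0.46, 165.3) -> [-0.411 -0.985 -0.291] spin 0.192
```

Call:
carry_out(
  steps=[
    [-0.02,-0.1,-0.08,0.03,45],
    [-0.05,-0.25,-0.2,0.06,45],
    [-0.15,-0.42,-0.29,0.1,45],
    [-0.25,-0.6,-0.29,0.15,45],
    [-0.33,-0.78,-0.29,0.192,45],
    [-0.4,-0.92,-0.29,0.192,45],
    [-0.41,-0.985,-0.29,0.192,45],
    [-0.41,-0.985,-0.29,0.192,45],
    [-0.41,-0.985,-0.29,0.192,45],
  ],
)

```text
clock: 8.72
tcp_pos: [0.5497, 0.062, 0.4587]
tcp_rot: [180.0, -0.0, 165.3]
ft_force: [0.6, 0.8, -2.6]
opening: 0.567
```

Run:
```python
from h import *
s=state();print(s['clock'],s['tcp_pos'],s['tcp_rot'],s['ft_force'],s['opening'])
p,d,K,C,W=save('wrist','w6')
Q=W.reshape(-1,3); Q=Q[(Q[:,2]>.322)&(Q[:,2]<.36)&(Q[:,0]>.59)&(Q[:,0]<.82)&(abs(Q[:,1]-.02)<.06)]
print(len(Q)); 
if len(Q):
  print(np.percentile(Q,[0,50,100],axis=0)); l=cv2.fitLine(Q[:,:2].astype(np.float32),cv2.DIST_HUBER,0,.01,.01).ravel();print(l)
d=np.array([.967,-.254]); D=np.array([.642,.0365])
rel([(*(D-.06*d),.308,165.3),(*D,.308,165.3)])
```

```text
8.725 [0.54966584 0.06199929 0.45871813] [ 1.79987932e+02 -2.68777008e-02  1.65315074e+02] [ 0.59433851  0.82410133 -2.57238231] 0.5667230851065607
322
[[0.62093005 0.01487916 0.332331  ]
 [0.69025494 0.02393186 0.33638708]
 [0.7144683  0.04494072 0.34018836]]
[ 0.96671075 -0.2558718   0.68707097  0.0247869 ]
(np.float64(0.58398), np.float64(0.051739999999999994), 0.308, 165.3) -> [-0.143 -0.005  0.604] spin 0.0
(np.float64(0.642), np.float64(0.0365), 0.308, 165.3) -> [-0.383 -0.006  0.604] spin 0.0
```

Call:
carry_out(
  steps=[
    [-0.06,-0.005,0.2,0,45],
    [-0.12,-0.005,0.4,0,45],
    [-0.14,-0.005,0.55,0,45],
    [-0.14,-0.005,0.605,0,45],
    [-0.14,-0.005,0.605,0,45],
    [-0.14,-0.005,0.605,0,45],
  ],
)

```text
clock: 9.52
tcp_pos: [0.5842, 0.0511, 0.3096]
tcp_rot: [180.0, 0.2, 165.3]
ft_force: [0.2, -0.6, -1.7]
opening: 0.565
```

Run:
```python
from h import *
s=state();print(s['clock'],s['tcp_pos'],s['tcp_rot'],s['ft_force'],s['opening'])
p,d,K,C,W=save('wrist','w7'); save('scene','s7')
b=cv2.imread('pics/s7.png')[150:290,300:430]; cv2.imwrite('pics/s7c.png',cv2.resize(b,None,fx=4,fy=4,interpolation=cv2.INTER_CUBIC))
t=tcp(s); r=(W-t[:3,3]).reshape(-1,3)@t[:3,:3]
q=r[(abs(r[:,2]+.014)<.008)&(abs(r[:,1])<.025)&(abs(r[:,0])<.03)]; print(len(q),cv2.minAreaRect((q[:,:2]*1000).astype(np.float32)),np.median(q[:,2]))
rel([(.642,.0365,.308,165.3)])
```

```text
9.525 [0.58420239 0.05114772 0.30963718] [1.79953800e+02 1.58084620e-01 1.65278982e+02] [ 0.15917214 -0.60230739 -1.70769687] 0.5648752035971344
3909 ((0.12719249725341797, -0.014034271240234375), (24.441301345825195, 50.02741241455078), 0.3327077329158783) -0.013884491697469331
(0.642, 0.0365, 0.308, 165.3) -> [-0.239  0.003  0.005] spin -0.0
```

View pics/s7c.png

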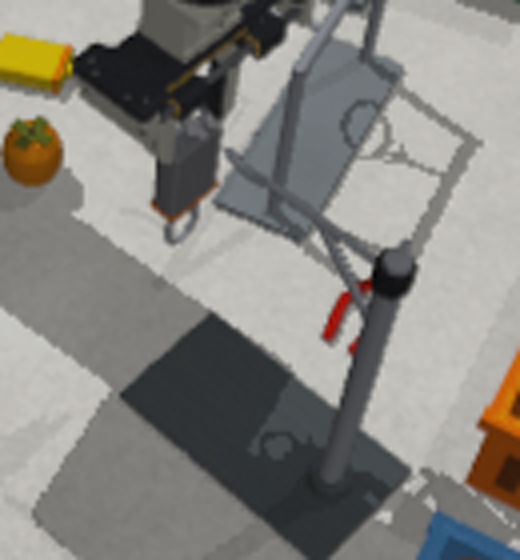

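Scale held upright just outside the bar end, eye ahead of the tip. Insert at the bar's height, watching force.

Call:
carry_out(
  steps=[
    [-0.02,0.003,0.005,0,45],
    [-0.06,0.003,0.006,0,45],
    [-0.1,0.003,0.006,0,45],
    [-0.14,0.003,0.006,0,45],
    [-0.18,0.003,0.006,0,45],
    [-0.22,0.003,0.006,0,45],
    [-0.239,0.003,0.006,0,45],
    [-0.239,0.003,0.006,0,45],
    [-0.239,0.003,0.006,0,45],
  ],
)

```text
clock: 10.75
tcp_pos: [0.6416, 0.0364, 0.3063]
tcp_rot: [180.0, -0.0, 165.3]
ft_force: [-0.6, -0.3, -1.7]
opening: 0.562
```

Run:
```python
from h import *
s=state();print(s['clock'],s['tcp_pos'],s['tcp_rot'],s['ft_force'],s['opening'])
save('scene','s8')
b=cv2.imread('pics/s8.png')[150:290,300:430]; cv2.imwrite('pics/s8c.png',cv2.resize(b,None,fx=4,fy=4,interpolation=cv2.INTER_CUBIC))
p,d,K,C,W=save('wrist','w8')
t=tcp(s); r=(W-t[:3,3]).reshape(-1,3)@t[:3,:3]
q=r[(abs(r[:,2]+.014)<.008)&(abs(r[:,1])<.025)&(abs(r[:,0])<.03)]; print(len(q),cv2.minAreaRect((q[:,:2]*1000).astype(np.float32)),np.median(q[:,2]))
```

```text
10.75 [0.64155684 0.03641701 0.3062521 ] [ 1.79999950e+02 -2.93509129e-03  1.65263263e+02] [-0.58146472 -0.30041353 -1.71196546] 0.5618695177831883
3181 ((0.05167961120605469, 0.0232696533203125), (23.838064193725586, 49.91159439086914), 0.5136467814445496) -0.013927211192501985
```

View pics/w8.png

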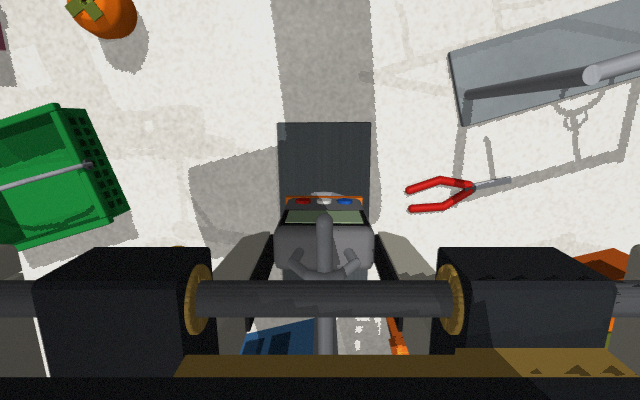

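Call:
carry_out(
  steps=[
    [0,0,0.02,0,45],
    [0,0,0.04,0,45],
    [0,0,0.05,0,45],
    [0,0,0.056,0,45],
    [0,0,0.058,0,45],
    [0,0,0.058,0,45],
    [0,0,0.058,0,45],
  ],
)

```text
clock: 11.72
tcp_pos: [0.6418, 0.0363, 0.2918]
tcp_rot: [180.0, 0.0, 165.3]
ft_force: [0.1, 0.3, -2.9]
opening: 0.562
```

Call:
carry_out(
  steps=[
    [0,0,0.006,0,45],
    [0,0,0.01,0,45],
    [0,0,0.01,0,45],
    [0,0,0.01,0,45],
  ],
)

```text
clock: 12.22
tcp_pos: [0.6421, 0.0363, 0.2901]
tcp_rot: [180.0, 0.1, 165.3]
ft_force: [-0.1, -0.2, 5.5]
opening: 0.569
```

Call:
carry_out(
  steps=[
    [0,0,0.006,0,56],
    [0,0,0.006,0,60],
    [0,0,0.006,0,66],
    [0,0,0.006,0,75],
    [0,0,0.006,0,84],
    [0,0,0.006,0,84],
    [0,0,-0.02,0,84],
    [0,0,-0.1,0,84],
    [0,0,-0.25,0,84],
    [0,0,-0.45,0,84],
    [0.1,0,-0.6,0,84],
    [0.2,0,-0.6,0,84],
  ],
)

```text
clock: 13.72
tcp_pos: [0.5934, 0.0492, 0.4427]
tcp_rot: [179.9, 0.3, 165.2]
ft_force: [0.1, 0.3, -0.2]
opening: 0.9
```

Run:
```python
from h import *
s=state();print(s['clock'],s['tcp_pos'],s['tcp_rot'],s['ft_force'],s['opening'])
p,d,K,C,W=save('wrist','w9')
r=W.reshape(-1,3); q=r[(r[:,2]>.293)&(r[:,2]<.315)&(abs(r[:,1]-.0365)<.04)&(abs(r[:,0]-.642)<.05)]
if len(q)>9: print(len(q),cv2.minAreaRect((q[:,:2]*1000).astype(np.float32)),np.median(q[:,2]))
e=r[(r[:,2]>.325)&(r[:,2]<.345)&(abs(r[:,1]-.0365)<.04)&(abs(r[:,0]-.642)<.02)];print(np.percentile(e,[2,50,98],axis=0).round(4))
rel([(.50,-.03,.40,120),(.43,-.2,.35,92)])
```

```text
13.725 [0.59335508 0.04917018 0.44270043] [179.91703962   0.30778678 165.24835454] [ 0.08272027  0.32942319 -0.20410318] 0.8998804857642747
1037 ((641.4053955078125, 36.8072624206543), (53.827205657958984, 24.40694236755371), 73.97171020507812) 0.3040940428794556
[[0.6231 0.0246 0.326 ]
 [0.6424 0.0361 0.3337]
 [0.6611 0.0474 0.3387]]
(0.5, -0.03, 0.4, 120) -> [ 0.271 -0.402  0.168] spin 0.527
(0.43, -0.2, 0.35, 92) -> [ 0.369 -1.131  0.368] spin 0.853
```

Run:
```python
from h import *
s=state(); T=tcp(s)
def tab(W,n):
    r=(W.reshape(-1,3)-T[:3,3])@T[:3,:3]; r=r[(abs(r[:,0])<.13)&(abs(r[:,1])<.13)&(r[:,2]>-.2)&(r[:,2]<.03)]
    for lo in np.arange(-.20,.03,.02):
        q=r[(r[:,2]>=lo)&(r[:,2]<lo+.02)]
        if len(q)>5: print(n,lo.round(2),len(q),'x',np.percentile(q[:,0],[1,99]).round(3),'y',np.percentile(q[:,1],[1,99]).round(3))
tab(np.load('pics/w9.npz')['W'],'w')
for c in('scene','top'): tab(save(c,c+'9')[4],c)
```

```text
w -0.14 39651 x [0.014 0.034] y [-0.063  0.059]
w -0.12 31483 x [0.003 0.034] y [-0.068  0.066]
w -0.1 3088 x [-0.011  0.032] y [-0.079  0.078]
w -0.08 1459 x [-0.011  0.008] y [-0.058  0.057]
w -0.06 2079 x [-0.004  0.008] y [-0.057  0.057]
w -0.04 1695 x [-0.009  0.008] y [-0.056  0.055]
w -0.02 353 x [-0.009  0.007] y [-0.051  0.052]
scene -0.2 370 x [-0.04   0.031] y [-0.041  0.018]
scene -0.18 121 x [-0.038  0.029] y [-0.041  0.006]
scene -0.16 424 x [-0.037  0.027] y [-0.093  0.092]
scene -0.14 671 x [-0.038  0.03 ] y [-0.094  0.093]
scene -0.12 350 x [-0.039  0.029] y [-0.087  0.084]
scene -0.1 38 x [-0.036  0.03 ] y [-0.086  0.085]
scene -0.08 36 x [-0.012  0.007] y [-0.059  0.058]
scene -0.06 95 x [-0.013  0.006] y [-0.058  0.057]
scene -0.04 80 x [-0.012  0.007] y [-0.057  0.054]
scene -0.02 13 x [-0.012  0.004] y [-0.05   0.051]
top -0.2 45 x [0.018 0.036] y [-0.04   0.005]
top -0.16 130 x [-0.033  0.034] y [-0.093  0.093]
top -0.14 174 x [-0.035  0.035] y [-0.093  0.091]
top -0.12 73 x [0.006 0.035] y [-0.082  0.059]
```

Call:
carry_out(
  steps=[
    [0.05,-0.1,0.02,0.1,60],
    [0.1,-0.25,0.05,0.2,40],
    [0.18,-0.4,0.08,0.32,20],
    [0.25,-0.55,0.12,0.44,10],
    [0.3,-0.7,0.15,0.56,10],
    [0.33,-0.85,0.18,0.68,10],
    [0.36,-0.98,0.18,0.8,10],
    [0.36,-0.98,0.18,0.853,10],
    [0.36,-0.98,0.18,0.853,10],
  ],
)

```text
clock: 15.0
tcp_pos: [0.4443, -0.1656, 0.3939]
tcp_rot: [-180.0, -0.0, 91.9]
ft_force: [1.0, -0.5, -0.1]
opening: 0.103
```

Run:
```python
from h import *
s=state(); T=tcp(s); print(s['clock'],s['tcp_pos'],s['tcp_rot'],s['opening'])
L=[]
for c in('wrist','scene','top'):
    W=save(c,c+'10')[4]; r=(W.reshape(-1,3)-T[:3,3])@T[:3,:3]; L.append(r[(abs(r[:,0])<.05)&(abs(r[:,1])<.12)&(r[:,2]>-.2)&(r[:,2]<.03)])
r=np.vstack(L)
for lo in np.arange(-.20,.03,.01):
    o=[]
    for q in L:
        q=q[(q[:,2]>=lo)&(q[:,2]<lo+.01)]
        o.append((len(q),np.percentile(q,[1,99],axis=0)[:,:2].T.round(3).tolist()) if len(q)>8 else 0)
    print(lo.round(2),o)
```

```text
15.0 [ 0.44426957 -0.1655953   0.39390233] [-1.79959979e+02 -2.01025328e-02  9.19387429e+01] 0.10297633924248024
-0.2 [0, (175, [[-0.038, 0.021], [-0.021, 0.04]]), 0]
-0.19 [0, (92, [[-0.036, -0.001], [-0.038, 0.04]]), (29, [[0.009, 0.036], [-0.039, -0.023]])]
-0.18 [0, (25, [[-0.035, -0.016], [-0.034, 0.02]]), 0]
-0.17 [0, (17, [[-0.02, -0.007], [-0.022, 0.02]]), 0]
-0.16 [0, (54, [[-0.022, 0.021], [-0.035, 0.02]]), 0]
-0.15 [0, (381, [[-0.033, 0.031], [-0.086, 0.095]]), (224, [[-0.031, 0.036], [-0.093, 0.091]])]
-0.14 [(13478, [[0.022, 0.024], [-0.052, 0.05]]), (568, [[-0.035, 0.033], [-0.09, 0.096]]), (151, [[-0.031, 0.035], [-0.094, 0.092]])]
-0.13 [(29329, [[0.021, 0.036], [-0.046, 0.033]]), (241, [[-0.036, 0.031], [-0.087, 0.095]]), (14, [[0.026, 0.037], [-0.06, 0.09]])]
-0.12 [(21409, [[0.021, 0.036], [-0.068, 0.065]]), (252, [[-0.035, 0.027], [-0.078, 0.088]]), (33, [[-0.029, 0.036], [-0.074, -0.017]])]
-0.11 [(7553, [[-0.0, 0.036], [-0.079, 0.078]]), (146, [[-0.036, 0.034], [-0.081, 0.09]]), 0]
-0.1 [(1991, [[-0.004, 0.035], [-0.08, 0.079]]), (24, [[-0.033, 0.034], [-0.079, 0.089]]), 0]
-0.09 [(158, [[-0.008, 0.009], [-0.007, 0.006]]), 0, 0]
-0.08 [(217, [[-0.009, 0.0], [-0.007, 0.006]]), 0, 0]
-0.07 [(141, [[-0.008, 0.01], [-0.009, 0.008]]), (15, [[-0.009, 0.008], [-0.02, 0.026]]), 0]
-0.06 [(306, [[0.003, 0.01], [-0.011, 0.01]]), (35, [[-0.01, 0.003], [-0.018, 0.024]]), 0]
-0.05 [(301, [[-0.002, 0.01], [-0.012, 0.011]]), (32, [[-0.009, 0.008], [-0.016, 0.024]]), 0]
-0.04 [(409, [[-0.001, 0.01], [-0.019, 0.018]]), (34, [[-0.01, 0.006], [-0.016, 0.023]]), 0]
-0.03 [(490, [[-0.007, 0.01], [-0.019, 0.018]]), (33, [[-0.009, 0.006], [-0.015, 0.023]]), 0]
-0.02 [(179, [[0.007, 0.01], [-0.016, 0.016]]), (15, [[-0.009, 0.001], [-0.015, 0.017]]), 0]
-0.01 [0, 0, 0]
0.0 [0, 0, 0]
0.01 [0, 0, 0]
0.02 [0, 0, 0]
```

Run:
```python
from h import *
t=np.load('pics/top0.npz'); W=t['W']; hsv=cv2.cvtColor(t['p'],cv2.COLOR_RGB2HSV)
for n,(v,u) in dict(fruitR=(235,347),fruitStand=(155,358),fruit3=(240,265),tape=(218,440)).items():
    q=W[v-12:v+13,u-12:u+13].reshape(-1,3); q=q[q[:,2]>.02]; print(n,np.percentile(q,[2,50,98],axis=0).round(3).tolist())
q=W[225:290,370:430].reshape(-1,3); print('pink',np.percentile(q[q[:,2]>.05],[1,50,99],axis=0).round(3).tolist()); print('pinkhook',q[q[:,2]>.12].round(3).tolist()[:12])
w=np.load('pics/w1.npz')['W']; q=w[195:270,400:480].reshape(-1,3); q=q[(q[:,2]>.03)&(q[:,2]<.06)]; print('tape w1',np.percentile(q,[1,50,99],axis=0).round(3))
# basket fresh from top10 : rim
g=np.load('pics/top10.npz'); 
R2=R.from_euler('z',2,degrees=True).as_matrix()[:2,:2]; c=np.array([.5593,-.345])
for sy in(-1,1): print('grip',sy,c+R2@[-.060,sy*.085])
R3=R.from_euler('z',-16,degrees=True).as_matrix()[:2,:2]
for sy in(-1,1): print('final',sy,np.array([.6415,.0368])+R3@[-.060,sy*.085])
```

```text
fruitR [[0.356, -0.196, 0.038], [0.388, -0.166, 0.064], [0.417, -0.139, 0.076]]
fruitStand [[0.695, -0.234, 0.032], [0.72, -0.205, 0.06], [0.75, -0.179, 0.074]]
fruit3 [[0.332, 0.145, 0.032], [0.361, 0.17, 0.059], [0.389, 0.199, 0.074]]
tape [[0.418, -0.592, 0.023], [0.47, -0.569, 0.05], [0.514, -0.513, 0.104]]
pink [[0.197, -0.494, 0.052], [0.289, -0.392, 0.062], [0.384, -0.163, 0.745]]
pinkhook [[0.303, -0.396, 0.135], [0.3, -0.394, 0.143], [0.3, -0.397, 0.145], [0.296, -0.398, 0.142], [0.292, -0.393, 0.146], [0.292, -0.396, 0.151], [0.288, -0.391, 0.153], [0.284, -0.388, 0.134], [0.284, -0.39, 0.143], [0.284, -0.394, 0.143], [0.27, -0.165, 0.729], [0.268, -0.164, 0.733]]
tape w1 [[ 0.442 -0.593  0.031]
 [ 0.495 -0.532  0.046]
 [ 0.514 -0.513  0.049]]
grip -1 [ 0.50230301 -0.43204219]
grip 1 [ 0.49637009 -0.26214575]
final -1 [ 0.56039512 -0.028369  ]
final 1 [0.60725347 0.13504549]
```

Run:
```python
from h import *
rel([(.49,-.41,.30,170)])
```

```text
(0.49, -0.41, 0.3, 170) -> [-0.986  0.147  0.376] spin -0.907
```

Call:
carry_out(
  steps=[
    [-0.1,0.02,0,-0.1,50],
    [-0.2,0.04,0,-0.2,50],
    [-0.35,0.06,0.1,-0.32,50],
    [-0.5,0.08,0.15,-0.44,50],
    [-0.65,0.1,0.2,-0.56,50],
    [-0.8,0.12,0.3,-0.68,50],
    [-0.9,0.14,0.35,-0.8,50],
    [-0.986,0.147,0.376,-0.907,50],
    [-0.986,0.147,0.376,-0.907,50],
    [-0.986,0.147,0.376,-0.907,50],
  ],
)

```text
clock: 16.4
tcp_pos: [0.4894, -0.4094, 0.3004]
tcp_rot: [180.0, 0.0, 169.8]
ft_force: [-0.2, -0.1, 0.5]
opening: 0.537
```

Run:
```python
from h import *
s=state(); print(s['clock'],s['tcp_pos'],s['tcp_rot'],s['opening'])
p,d,K,C,W=save('wrist','w11'); hsv=cv2.cvtColor(p,cv2.COLOR_RGB2HSV)
g=(hsv[...,0]>45)&(hsv[...,0]<85)&(hsv[...,1]>120)&(W[...,2]>.052)&(W[...,2]<.07)
q=W[g]; print(g.sum(),np.nanmedian(q[:,2]),cv2.minAreaRect((q[:,:2]*1000).astype(np.float32)))
print(np.percentile(q[abs(q[:,0]-.50)<.012][:,1],[0,2,10]), np.percentile(q[:,0],[0,1,100]))
rel([(.5023,-.432,.14,182),(.5023,-.432,.062,182)])
```

```text
16.4 [ 0.48935511 -0.40937936  0.3004455 ] [1.79994258e+02 7.33870416e-03 1.69771245e+02] 0.5374699897101496
3269 0.06059925160506746 ((559.361328125, -344.38763427734375), (159.58619689941406, 178.95089721679688), 2.1418349742889404)
[-0.43574845 -0.43460664 -0.43187131] [0.47676694 0.47778443 0.64043512]
(0.5023, -0.432, 0.14, 182) -> [-0.067 -0.08   0.643] spin -0.142
(0.5023, -0.432, 0.062, 182) -> [-0.067 -0.08   0.955] spin -0.142
```

Call:
carry_out(
  steps=[
    [-0.03,-0.04,0.15,-0.07,50],
    [-0.067,-0.078,0.35,-0.143,50],
    [-0.067,-0.078,0.55,-0.143,50],
    [-0.067,-0.078,0.7,-0.143,50],
    [-0.067,-0.078,0.82,-0.143,50],
    [-0.067,-0.078,0.92,-0.143,50],
    [-0.067,-0.078,0.955,-0.143,50],
    [-0.067,-0.078,0.955,-0.143,50],
    [-0.067,-0.078,0.955,-0.143,50],
  ],
)

```text
clock: 17.58
tcp_pos: [0.5027, -0.4326, 0.0628]
tcp_rot: [-179.9, 0.1, -177.8]
ft_force: [-0.4, 0.6, -0.3]
opening: 0.54
```

Call:
carry_out(
  steps=[
    [0,0,0,0,30],
    [0,0,0,0,18],
    [0,0,0,0,10],
    [0,0,0,0,3],
    [0,0,0,0,3],
    [0,0,0,0,3],
    [0,0,0,0,3],
    [0,0,0,0,3],
  ],
  grip_force=60,
)

```text
clock: 18.58
tcp_pos: [0.5021, -0.4322, 0.0614]
tcp_rot: [180.0, -0.0, -177.8]
ft_force: [-0.1, -0.8, -0.2]
opening: 0.028
```

Call:
carry_out(
  steps=[
    [0,0,-0.02,0,3],
    [0,0,-0.05,0,3],
    [0,0,-0.1,0,3],
    [0,0,-0.15,0,3],
    [0,0,-0.15,0,3],
    [0,0,-0.15,0,3],
  ],
)

```text
clock: 19.32
tcp_pos: [0.502, -0.4321, 0.0988]
tcp_rot: [180.0, -0.0, -177.8]
ft_force: [-0.2, 0.6, -1.6]
opening: 0.031
```

```bash
cat >> h.py <<'E'
def basket(fn,dz):
    """rim plane fit & hook of held basket, wrist view"""
    s=state(); T=tcp(s); print(s['clock'],s['tcp_pos'],s['tcp_rot'],s['ft_force'],s['opening'])
    p,d,K,C,W=save('wrist',fn); hsv=cv2.cvtColor(p,cv2.COLOR_RGB2HSV)
    z=W[...,2]; g=(hsv[...,0]>45)&(hsv[...,0]<85)&(hsv[...,1]>120)&(abs(z-dz)<.02)&(np.hypot(W[...,0]-T[0,3],W[...,1]-T[1,3])<.27)
    q=W[g]
    for _ in range(6):   # top surface: keep upper points
        A=np.c_[q[:,:2]-T[:2,3],np.ones(len(q))]; c=np.linalg.lstsq(A,q[:,2],rcond=None)[0]; res=q[:,2]-A@c; q=q[(res>-.003)&(res<.006)]
    print('rim',len(q),'slopes deg along tool x,y',np.degrees(T[:2,:2].T@c[:2]).round(2),'z at tcp',c[2].round(4),cv2.minAreaRect((q[:,:2]*1000).astype(np.float32)))
    return p,W,T
E
python3 - <<'E'
from h import *
p,W,T=basket('w12',.098)
r=W.reshape(-1,3); q=r[(r[:,2]>.165)&(r[:,2]<.20)&(abs(r[:,0]-.56)<.05)&(abs(r[:,1]+.345)<.05)]; print(len(q),np.percentile(q,[2,50,98],axis=0).round(4))
E
```

```text
19.325 [ 0.50204997 -0.43209661  0.09880164] [ 1.79988951e+02 -9.71663848e-03 -1.77809943e+02] [-0.17375469  0.63117122 -1.60275711] 0.03136718295409614
rim 6 slopes deg along tool x,y [-24.92 -24.23] z at tcp 0.1204 ((532.1154174804688, -361.80572509765625), (156.81930541992188, 15.692237854003906), 66.6744155883789)Traceback (most recent call last):
  File "<stdin>", line 3, in <module>
    return _quantile_unchecked(
        a, q, axis, out, overwrite_input, method, keepdims, weights)
    return _ureduce(a,
                    func=_quantile_ureduce_func,
    ...<5 lines>...
                    overwrite_input=overwrite_input,
                    method=method)
    r = func(a, **kwargs)
    result = _quantile(arr,
                       quantiles=q,
    ...<2 lines>...
                       out=out,
                       weights=wgt)
    slices_having_nans = np.isnan(arr[-1, ...])
                                  ~~~^^^^^^^^^
IndexError: index -1 is out of bounds for axis 0 with size 0
```

Run:
```python
from h import *
a=cv2.imread('pics/w12.png'); save('scene','s12'); b=cv2.imread('pics/s12.png')[220:390,170:380]
b=cv2.resize(b,(494,400),interpolation=cv2.INTER_CUBIC); a=cv2.resize(a,(494,309)); cv2.imwrite('pics/m12.png',np.vstack([a,b])[:,:] if 0 else np.vstack([cv2.resize(a,(370,231)),cv2.resize(b,(370,300))]))
W=np.load('pics/w12.npz')['W']; p=np.load('pics/w12.npz')['p']; hsv=cv2.cvtColor(p,cv2.COLOR_RGB2HSV); g=(hsv[...,0]>45)&(hsv[...,0]<85)&(hsv[...,1]>120); print(g.sum(), np.nanpercentile(W[g],[2,10,50,90,98],axis=0).round(3))
```

```text
24587 [[ 0.379 -0.432  0.003]
 [ 0.482 -0.412  0.004]
 [ 0.517 -0.301  0.023]
 [ 0.6   -0.263  0.061]
 [ 0.627 -0.259  0.062]]
```

View pics/m12.png

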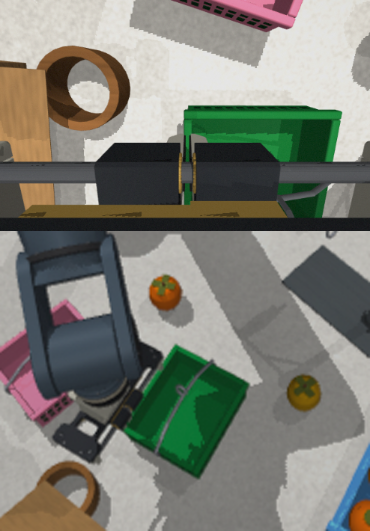

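Call:
carry_out(
  steps=[
    [0,0,-0.2,0,20],
    [0,0,-0.4,0,50],
    [0,0,-0.6,0,50],
    [0,0,-0.8,0,50],
    [0,0,-0.8,0,50],
  ],
)

```text
clock: 20.05
tcp_pos: [0.5031, -0.4331, 0.3029]
tcp_rot: [-179.7, 0.3, -177.8]
ft_force: [-0.2, -0.0, 0.1]
opening: 0.508
```

Run:
```python
from h import *
def rect(fn):
    t=np.load(fn); W=t['W'];p=t['p']; hsv=cv2.cvtColor(p,cv2.COLOR_RGB2HSV)
    g=(hsv[...,0]>45)&(hsv[...,0]<85)&(hsv[...,1]>120)&(W[...,2]>.052)&(W[...,2]<.07)&(W[...,0]<.7)
    q=W[g]; print(fn,len(q),cv2.minAreaRect((q[:,:2]*1000).astype(np.float32)))
    for x in(.49,.50,.51,.53): 
        k=q[abs(q[:,0]-x)<.004]; k=k[k[:,1]<-.40]; print(x,len(k),np.sort(k[:,1])[::max(1,len(k)//6)].round(4))
    return q
s=state(); print(s['tcp_pos'],s['tcp_rot'],s['opening'])
save('wrist','w13'); rect('pics/w11.npz'); rect('pics/w13.npz')
r=np.load('pics/w13.npz')['W'].reshape(-1,3); q=r[(r[:,2]>.125)&(r[:,2]<.16)&(abs(r[:,0]-.56)<.05)&(abs(r[:,1]+.345)<.05)]; print(len(q),np.percentile(q,[2,50,98],axis=0).round(4))
```

```text
[ 0.50305721 -0.43310581  0.30293036] [-179.72335605    0.25634679 -177.80995183] 0.5082187651572317
pics/w11.npz 3269 ((559.361328125, -344.38763427734375), (159.58619689941406, 178.95089721679688), 2.1418349742889404)
0.49 151 [-0.4357 -0.4303 -0.4251 -0.419  -0.4129 -0.4066 -0.4001]
0.5 45 [-0.4352 -0.4336 -0.4319 -0.4305 -0.4292 -0.4277 -0.4267]
0.51 52 [-0.4353 -0.4338 -0.4324 -0.4306 -0.4289 -0.4274 -0.4262]
0.53 46 [-0.4346 -0.4331 -0.4312 -0.4298 -0.4286 -0.4271 -0.4256]
pics/w13.npz 3129 ((558.827880859375, -342.5356750488281), (158.5750732421875, 180.71389770507812), 2.155750036239624)
0.49 158 [-0.4356 -0.4307 -0.4257 -0.4195 -0.4134 -0.4071 -0.4008]
0.5 48 [-0.4353 -0.434  -0.4327 -0.4314 -0.4301 -0.4288]
0.51 47 [-0.4349 -0.4337 -0.4324 -0.4311 -0.4298 -0.4286 -0.4273]
0.53 42 [-0.4341 -0.4328 -0.4315 -0.4302 -0.4289 -0.4275]
101 [[ 0.5483 -0.3472  0.1265]
 [ 0.5531 -0.3453  0.1451]
 [ 0.5635 -0.3428  0.1493]]
```

Run:
```python
from h import *
rel([(.482,-.279,.20,98)])
R2=R.from_euler('z',2.1,degrees=True).as_matrix()[:2,:2]; print(np.array([.5594,-.3446])+R2@[-.075,.068])
```

```text
(0.482, -0.279, 0.2, 98) -> [0.058 0.617 0.4  ] spin 0.98
[ 0.4819586  -0.27939395]
```

Call:
carry_out(
  steps=[
    [0,0.1,0.1,0.12,40],
    [0.02,0.2,0.2,0.24,40],
    [0.03,0.35,0.3,0.36,40],
    [0.04,0.5,0.4,0.48,40],
    [0.058,0.617,0.4,0.6,40],
    [0.058,0.617,0.4,0.72,40],
    [0.058,0.617,0.4,0.84,40],
    [0.058,0.617,0.4,0.98,40],
    [0.058,0.617,0.4,0.98,40],
    [0.058,0.617,0.4,0.98,40],
  ],
)

```text
clock: 21.35
tcp_pos: [0.4814, -0.2784, 0.1981]
tcp_rot: [-179.9, -0.1, 98.2]
ft_force: [0.1, 0.3, 0.3]
opening: 0.429
```

Run:
```python
from h import *
s=state();print(s['tcp_pos'],s['tcp_rot'])
rel([(.482,-.2794,.12,92.1),(.482,-.2794,.056,92.1)])
```

```text
[ 0.48140863 -0.27840559  0.19811592] [-1.79940754e+02 -5.47787069e-02  9.81617484e+01]
(0.482, -0.2794, 0.12, 92.1) -> [-0.004  0.002  0.312] spin 0.071
(0.482, -0.2794, 0.056, 92.1) -> [-0.004  0.002  0.568] spin 0.071
```

Call:
carry_out(
  steps=[
    [-0.004,0.002,0.1,0.071,40],
    [-0.004,0.002,0.25,0.071,40],
    [-0.004,0.002,0.4,0.071,40],
    [-0.004,0.002,0.5,0.071,40],
    [-0.004,0.002,0.568,0.071,40],
    [-0.004,0.002,0.568,0.071,40],
    [-0.004,0.002,0.568,0.071,25],
    [-0.004,0.002,0.568,0.071,15],
    [-0.004,0.002,0.568,0.071,10],
    [-0.004,0.002,0.568,0.071,5],
    [-0.004,0.002,0.568,0.071,0],
    [-0.004,0.002,0.568,0.071,0],
  ],
  grip_force=60,
)

```text
clock: 22.85
tcp_pos: [0.4824, -0.2796, 0.0569]
tcp_rot: [-180.0, -0.0, 91.9]
ft_force: [0.0, -0.6, 0.1]
opening: 0.004
```

Run:
```python
from h import *
s=state();print(s['clock'],s['tcp_pos'],s['tcp_rot'],s['opening']*93,s['ft_force'],s['torque'])
```

```text
22.85 [ 0.48242258 -0.27955788  0.05694652] [-1.79999782e+02 -7.18465865e-04  9.18642150e+01] 0.38779314288133854 [ 0.03747101 -0.61893131  0.0560766 ] [-0.11053464 -0.06026413  0.03980292]
```

Run:
```python
from h import *
save('wrist','w14'); save('scene','s14'); save('top','t14')
a=cv2.imread('pics/w14.png')[90:300,120:520]; b=cv2.imread('pics/s14.png')[230:370,190:330]; 
a=cv2.resize(a,(780,300) if 0 else (570,300)); b=cv2.resize(b,(300,300),interpolation=cv2.INTER_CUBIC)
c=cv2.imread('pics/t14.png')[160:230,340:440]; c=cv2.resize(c,(428,300),interpolation=cv2.INTER_CUBIC)
m=np.zeros((600,800,3),np.uint8); m[:300,:570]=a; m[300:,:300]=b; m[300:,300:728]=c; cv2.imwrite('pics/m14.png',m)
t=np.load('pics/w14.npz'); W=t['W']; hsv=cv2.cvtColor(t['p'],cv2.COLOR_RGB2HSV)
g=(hsv[...,0]>45)&(hsv[...,0]<85)&(hsv[...,1]>120)&(W[...,2]>.04); q=W[g]; q=q[abs(q[:,1]+.279)<.05]; q=q[q[:,0]<.53]; print(len(q)); 
for y in(-.30,-.29,-.28,-.27,-.26): k=q[abs(q[:,1]-y)<.004]; print(y,len(k), np.percentile(k,[1,50,99],axis=0).round(4).tolist() if len(k) else 0)
s=state();T=tcp(s); r=(W.reshape(-1,3)-T[:3,3])@T[:3,:3]; r=r[(abs(r[:,1])<.03)&(r[:,0]<.012)&(r[:,0]>-.02)&(r[:,2]>-.06)&(r[:,2]<.04)]
for lo in np.arange(-.06,.04,.01):
    k=r[(r[:,2]>=lo)&(r[:,2]<lo+.01)]; print(lo.round(2),len(k), np.percentile(k[:,:2],[2,98],axis=0).round(3).tolist() if len(k)>3 else 0)
```

```text
2827
-0.3 4 [[0.4824, -0.3019, 0.0601], [0.4827, -0.301, 0.0611], [0.483, -0.3007, 0.0616]]
-0.29 8 [[0.4814, -0.2873, 0.0874], [0.4822, -0.2866, 0.0885], [0.4834, -0.2861, 0.1303]]
-0.28 35 [[0.4817, -0.2838, 0.0852], [0.4821, -0.2799, 0.0866], [0.4824, -0.2763, 0.0881]]
-0.27 280 [[0.4776, -0.2737, 0.0586], [0.482, -0.2703, 0.061], [0.487, -0.2661, 0.1115]]
-0.26 1761 [[0.4423, -0.2639, 0.0521], [0.5008, -0.2591, 0.0608], [0.5292, -0.256, 0.1907]]
-0.06 79 [[0.007, -0.003], [0.01, 0.002]]
-0.05 121 [[0.007, -0.003], [0.01, 0.002]]
-0.04 277 [[-0.006, -0.014], [0.01, 0.014]]
-0.03 473 [[-0.0, -0.014], [0.01, 0.013]]
-0.02 181 [[0.007, -0.011], [0.01, 0.01]]
-0.01 213 [[0.005, -0.005], [0.012, 0.005]]
0.0 0 0
0.01 0 0
0.02 0 0
0.03 0 0
```

View pics/m14.png

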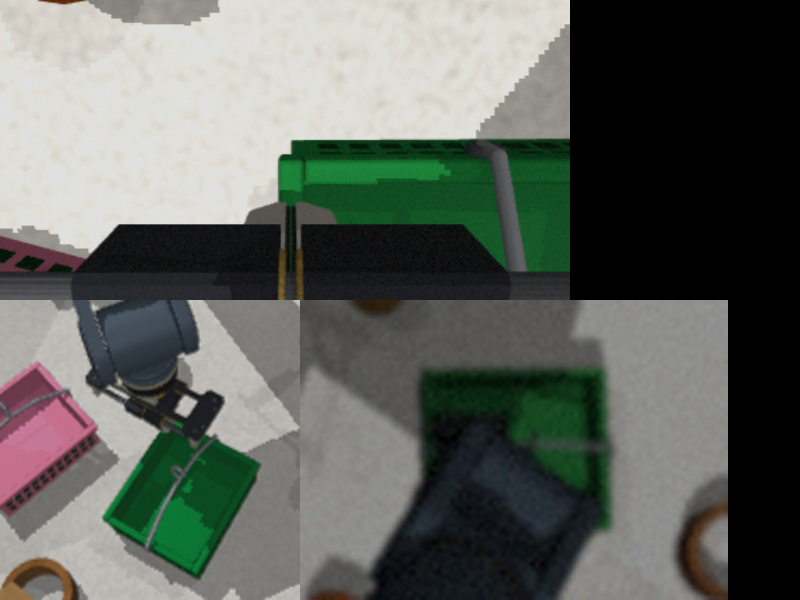

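Call:
carry_out(
  steps=[
    [0,0,0,0,20],
    [0,0,0,0,40],
    [0,0,0,0,40],
    [-0.05,0,0,0,40],
    [-0.092,0,0,0,40],
    [-0.092,0,0,0,30],
    [-0.092,0,0,0,20],
    [-0.092,0,0,0,10],
    [-0.092,0,0,0,5],
    [-0.092,0,0,0,0],
    [-0.092,0,0,0,0],
    [-0.092,0,0,0,0],
  ],
)

```text
clock: 24.5
tcp_pos: [0.4832, -0.3025, 0.0569]
tcp_rot: [-180.0, -0.0, 91.9]
ft_force: [-0.3, -0.6, -0.3]
opening: 0.008
```

Call:
carry_out(
  steps=[
    [0,0,0,0,20],
    [0,0,0,0,40],
    [0,0,0,0,40],
    [0,0,0,0,30],
    [0,0,0,0,20],
    [0,0,0,0,13],
    [0,0,0,0,8],
    [0,0,0,0,5],
    [0,0,0,0,5],
    [0,0,0,0,5],
  ],
  grip_force=15,
)

```text
clock: 25.75
tcp_pos: [0.4832, -0.3026, 0.0569]
tcp_rot: [180.0, 0.0, 91.9]
ft_force: [-0.4, 0.2, -0.1]
opening: 0.056
```

Run:
```python
from h import *
s=state();print(s['clock'],s['tcp_pos'],s['opening']*93,s['ft_force'],s['torque'])
save('wrist','w15'); t=np.load('pics/w15.npz'); W=t['W']; hsv=cv2.cvtColor(t['p'],cv2.COLOR_RGB2HSV)
g=(hsv[...,0]>45)&(hsv[...,0]<85)&(hsv[...,1]>120)&(W[...,2]>.052)&(W[...,2]<.07); q=W[g]; k=q[(q[:,1]>-.285)&(q[:,1]<-.268)&(q[:,0]<.52)]; print(len(k),np.percentile(k,[1,50,99],axis=0).round(4).tolist())
T=tcp(s); r=(W-T[:3,3])@T[:3,:3]
# fingers nearest tip: scan row of pixels through tool x=+.009, z in -.02..0
for lo in(-.03,-.02,-.01,0.0):
    m=(r[...,2]>=lo)&(r[...,2]<lo+.01)&(abs(r[...,1])<.04)&(r[...,0]<.03)&(r[...,0]>-.01)
    if m.sum()>5:
        y=np.sort(r[m][:,1]); print(lo,m.sum(),y[::max(1,len(y)//12)].round(4))
```

```text
25.75 [ 0.48315437 -0.30256032  0.05693155] 5.215689210000135 [-0.44567175  0.23652974 -0.13106549] [-0.09699735 -0.13181458  0.02558679]
562 [[0.4778, -0.2849, 0.0589], [0.4825, -0.2763, 0.0608], [0.4871, -0.2682, 0.0623]]
-0.03 427 [-0.0172 -0.0146 -0.0123 -0.0099 -0.0077 -0.0049 -0.003   0.0041  0.0064
  0.0088  0.0111  0.0135  0.0158]
-0.02 167 [-0.0145 -0.0106 -0.0087 -0.0072 -0.0061 -0.0046 -0.0032  0.0029  0.0043
  0.0058  0.007   0.0085  0.0107]
-0.01 1103 [-0.0051 -0.0039 -0.0029 -0.0023 -0.0017 -0.0012 -0.0001  0.0004  0.001
  0.002   0.0025  0.0036  0.0047]
```

Run:
```python
from h import *
def T_(pos,yaw):
    T=np.eye(4);T[:3,:3]=R.from_euler('xyz',[180,0,yaw],degrees=True).as_matrix();T[:3,3]=pos;return T
for fn,T in(('w1',T_([.3596,-.3297,.4196],60)),('w9',T_([.5934,.0492,.4427],165.25)),('scene9',T_([.5934,.0492,.4427],165.25)),('scene10',T_([.4443,-.1656,.3939],91.94)),('w10' if 0 else 'wrist10',T_([.4443,-.1656,.3939],91.94))):
    r=(np.load(f'pics/{fn}.npz')['W'].reshape(-1,3)-T[:3,3])@T[:3,:3]
    r=r[(abs(r[:,0])<.02)&(abs(r[:,1])<.075)&(r[:,2]>-.06)&(r[:,2]<.08)]
    h,_=np.histogram(r[:,2],np.arange(-.06,.081,.005)); print(fn,h.tolist()); print(np.sort(r[:,2])[-5:].round(4))
```

```text
w1 [548, 549, 527, 509, 504, 487, 424, 387, 317, 111, 0, 0, 0, 0, 0, 0, 0, 0, 0, 0, 0, 0, 0, 0, 0, 0, 0, 0]
[-0.0124 -0.0122 -0.0121 -0.0121 -0.0115]
w9 [558, 539, 523, 483, 469, 449, 429, 369, 298, 108, 0, 0, 0, 0, 0, 0, 0, 0, 0, 0, 0, 0, 0, 0, 0, 0, 0, 0]
[-0.0122 -0.0121 -0.012  -0.0118 -0.0114]
scene9 [20, 22, 26, 21, 20, 26, 17, 24, 9, 5, 0, 0, 0, 0, 0, 0, 0, 0, 0, 0, 0, 0, 0, 0, 0, 0, 0, 0]
[-0.0147 -0.0147 -0.0135 -0.0128 -0.0122]
scene10 [13, 22, 14, 18, 19, 15, 16, 17, 11, 4, 0, 0, 0, 0, 0, 0, 0, 0, 0, 0, 0, 0, 0, 0, 0, 0, 0, 0]
[-0.0164 -0.015  -0.0131 -0.0124 -0.0115]
wrist10 [135, 171, 149, 152, 177, 233, 260, 230, 138, 40, 0, 0, 0, 0, 0, 0, 0, 0, 0, 0, 0, 0, 0, 0, 0, 0, 0, 0]
[-0.0133 -0.0132 -0.0131 -0.0131 -0.0126]
```

Run:
```python
from h import *
rel([(.4832,-.3026,.20,92),(.495,-.425,.20,176)])
R2=R.from_euler('z',2.1,degrees=True).as_matrix()[:2,:2]; print(np.array([.5594,-.3446])+R2@[-.060,-.085])
```

```text
(0.4832, -0.3026, 0.2, 92) -> [-0.     0.    -0.572] spin -0.002
(0.495, -0.425, 0.2, 176) -> [-0.491  0.031 -0.572] spin -0.979
[ 0.50255501 -0.43174154]
```

Call:
carry_out(
  steps=[
    [0,0,-0.25,0,46],
    [-0.05,0,-0.45,-0.12,46],
    [-0.15,0,-0.57,-0.24,46],
    [-0.25,0.01,-0.57,-0.36,46],
    [-0.35,0.02,-0.57,-0.48,46],
    [-0.45,0.03,-0.57,-0.6,46],
    [-0.491,0.031,-0.57,-0.72,46],
    [-0.491,0.031,-0.57,-0.84,46],
    [-0.491,0.031,-0.57,-0.979,46],
    [-0.491,0.031,-0.57,-0.979,46],
    [-0.491,0.031,-0.57,-0.979,46],
  ],
)

```text
clock: 27.18
tcp_pos: [0.4949, -0.4249, 0.1994]
tcp_rot: [180.0, -0.0, 175.8]
ft_force: [-0.6, -0.3, -0.8]
opening: 0.497
```

Run:
```python
from h import *
s=state();print(s['clock'],s['tcp_pos'],s['tcp_rot'])
rel([(.5026,-.4317,.12,182.1),(.5026,-.4317,.026,182.1)])
```

```text
27.175 [ 0.49488742 -0.42492877  0.1993735 ] [ 1.79993710e+02 -2.69022968e-03  1.75798390e+02]
(0.5026, -0.4317, 0.12, 182.1) -> [-0.033 -0.025  0.317] spin -0.073
(0.5026, -0.4317, 0.026, 182.1) -> [-0.033 -0.025  0.693] spin -0.073
```

Call:
carry_out(
  steps=[
    [-0.033,-0.025,0.1,-0.073,46],
    [-0.033,-0.025,0.25,-0.073,46],
    [-0.033,-0.025,0.4,-0.073,46],
    [-0.033,-0.025,0.53,-0.073,46],
    [-0.033,-0.025,0.63,-0.073,46],
    [-0.033,-0.025,0.693,-0.073,46],
    [-0.033,-0.025,0.693,-0.073,46],
    [-0.033,-0.025,0.693,-0.073,46],
  ],
)

```text
clock: 28.18
tcp_pos: [0.5031, -0.4322, 0.0272]
tcp_rot: [-179.9, 0.0, -177.8]
ft_force: [-0.8, 0.4, -0.0]
opening: 0.497
```

Call:
carry_out(
  steps=[
    [0,0,0,0,30],
    [0,0,0,0,20],
    [0,0,0,0,13],
    [0,0,0,0,8],
    [0,0,0,0,3],
    [0,0,0,0,0],
    [0,0,0,0,0],
    [0,0,0,0,0],
  ],
  grip_force=55,
)

```text
clock: 29.18
tcp_pos: [0.5027, -0.4317, 0.0263]
tcp_rot: [180.0, -0.0, -177.7]
ft_force: [0.3, 1.5, 3.3]
opening: 0.102
```

Call:
carry_out(
  steps=[
    [0,0,-0.02,0,0],
    [0,0,-0.05,0,0],
    [0,0,-0.1,0,0],
    [0,0,-0.16,0,0],
    [0,0,-0.22,0,0],
    [0,0,-0.28,0,0],
    [0,0,-0.28,0,0],
    [0,0,-0.28,0,0],
  ],
)

```text
clock: 30.18
tcp_pos: [0.5025, -0.4316, 0.0958]
tcp_rot: [180.0, -0.0, -177.7]
ft_force: [-0.3, 0.3, -2.0]
opening: 0.102
```

```bash
cat > b.py <<'E'
from h import *
def meas(tag):
    s=state(); T=tcp(s); print(s['clock'],s['tcp_pos'].round(4),s['tcp_rot'].round(2),s['ft_force'].round(1),s['torque'].round(2),round(s['opening'],3))
    for c in('wrist','scene','top'):
        p,d,K,C,W=save(c,c+tag); hsv=cv2.cvtColor(p,cv2.COLOR_RGB2HSV)
        r=(W-T[:3,3])@T[:3,:3]   # tool frame
        g=(hsv[...,0]>45)&(hsv[...,0]<85)&(hsv[...,1]>120)&(abs(r[...,2]+.035)<.03)&(abs(r[...,0]+.06)<.13)&(abs(r[...,1]-.085)<.13)
        q=r[g]
        if len(q)<40: print(c,len(q)); continue
        for k in range(8):
            A=np.c_[q[:,:2],np.ones(len(q))]; a=np.linalg.lstsq(A,q[:,2],rcond=None)[0]; e=q[:,2]-A@a; q2=q[(e<.004)&(e>-.008)]; 
            if len(q2)<30: break
            q=q2
        print(c,'rim',len(q),'slope deg(x,y)',np.degrees(a[:2]).round(2),'z0',a[2].round(4),cv2.minAreaRect((q[:,:2]*1000).astype(np.float32)))
        h=r[(r[...,2]<-.105)&(r[...,2]>-.13)&(abs(r[...,0]+.06)<.03)&(abs(r[...,1]-.085)<.03)]
        if len(h)>5: print('  hook',len(h),np.percentile(h,[2,50,98],axis=0).round(4).tolist())
E
python3 -c "
from b import *
meas('16')"
```

```text
30.175 [ 0.5025 -0.4316  0.0958] [ 1.7998e+02 -3.0000e-02 -1.7772e+02] [-0.3  0.3 -2. ] [-0.15  0.02  0.02] 0.102
wrist rim 8733 slope deg(x,y) [0.23 0.87] z0 -0.0344 ((-13.133413314819336, 70.16100311279297), (150.03707885742188, 68.01712036132812), 89.85320281982422)
scene rim 500 slope deg(x,y) [-0.01  1.  ] z0 -0.0335 ((-62.512168884277344, 85.04304504394531), (160.31161499023438, 179.7073974609375), 0.0020374429877847433)
  hook 45 [[-0.0726, 0.0564, -0.1285], [-0.0374, 0.0835, -0.1162], [-0.0302, 0.0911, -0.1079]]
top rim 134 slope deg(x,y) [-0.9  -0.46] z0 -0.0336 ((-60.408138275146484, 86.90789794921875), (176.99578857421875, 149.1912841796875), 89.32768249511719)
  hook 9 [[-0.0687, 0.0838, -0.1251], [-0.0573, 0.0871, -0.1167], [-0.0506, 0.0893, -0.1071]]
```

Run:
```python
from h import *
for n in('scene16','top16','scene14'):
    t=np.load(f'pics/{n}.npz'); r=t['W'].reshape(-1,3); r=r[np.hypot(r[:,0]-.6415,r[:,1]-.0368)<.045]
    for lo,hi in((.16,.20),(.20,.222),(.225,.30),(.30,.325)):
        q=r[(r[:,2]>lo)&(r[:,2]<hi)]
        if len(q)>3: print(n,lo,len(q),q.min(0).round(3),np.median(q,axis=0).round(4),q.max(0).round(3))
rel([(.48,-.22,.15,172),])
rel([(.4536,.0017,.15,164)],(.48,-.22,.15,172))
```

```text
scene16 0.16 23 [0.642 0.02  0.169] [0.6475 0.0444 0.1809] [0.653 0.053 0.197]
scene16 0.2 5 [0.641 0.02  0.202] [0.6447 0.0225 0.206 ] [0.655 0.052 0.219]
scene16 0.225 209 [0.627 0.008 0.227] [0.6532 0.0176 0.2655] [0.665 0.061 0.299]
scene16 0.3 85 [0.631 0.01  0.3  ] [0.6467 0.0261 0.3046] [0.662 0.061 0.322]
top16 0.225 50 [0.624 0.01  0.233] [0.631  0.0355 0.2706] [0.654 0.067 0.3  ]
top16 0.3 69 [0.627 0.01  0.3  ] [0.641  0.0314 0.3056] [0.657 0.063 0.322]Traceback (most recent call last):
  File "<stdin>", line 3, in <module>
    fid = stack.enter_context(open(os.fspath(file), "rb"))
                              ~~~~^^^^^^^^^^^^^^^^^^^^^^^
FileNotFoundError: [Errno 2] No such file or directory: 'pics/scene14.npz'
```

Run:
```python
from h import *
rel([(.48,-.22,.15,172),])
rel([(.4545,.0011,.15,164)],(.48,-.22,.15,172))
```

```text
(0.48, -0.22, 0.15, 172) -> [ 0.056  0.849 -0.218] spin 0.12
(0.4545, 0.0011, 0.15, 164) -> [0.224 0.862 0.   ] spin 0.093
```

Call:
carry_out(
  steps=[
    [0,0.04,-0.06,0.01,0],
    [0.01,0.12,-0.13,0.03,0],
    [0.02,0.24,-0.2,0.05,0],
    [0.03,0.36,-0.218,0.07,0],
    [0.04,0.48,-0.218,0.09,0],
    [0.05,0.6,-0.218,0.11,0],
    [0.056,0.7,-0.218,0.12,0],
    [0.056,0.78,-0.218,0.12,0],
    [0.056,0.83,-0.218,0.12,0],
    [0.056,0.849,-0.218,0.12,0],
    [0.056,0.849,-0.218,0.12,0],
  ],
)

```text
clock: 31.7
tcp_pos: [0.4804, -0.2204, 0.1507]
tcp_rot: [-180.0, 0.0, 172.0]
ft_force: [0.1, -0.0, -2.9]
opening: 0.102
```

Call:
carry_out(
  steps=[
    [0.01,0.04,0,0.01,0],
    [0.03,0.12,0,0.02,0],
    [0.06,0.24,0,0.04,0],
    [0.09,0.36,0,0.05,0],
    [0.12,0.48,0,0.06,0],
    [0.15,0.6,0,0.07,0],
    [0.18,0.7,0,0.08,0],
    [0.2,0.78,0,0.09,0],
    [0.22,0.84,0,0.093,0],
    [0.224,0.862,0,0.093,0],
    [0.224,0.862,0,0.093,0],
  ],
)

```text
clock: 33.08
tcp_pos: [0.455, 0.001, 0.1507]
tcp_rot: [-180.0, -0.0, 164.0]
ft_force: [-0.1, 0.2, -2.6]
opening: 0.1
```

Run:
```python
from b import *
meas('17')
rel([(.4545,.0011,.079,164),(.4545+.055*.9613,.0011-.055*.2756,.079,164)])
```

```text
33.075 [0.455  0.001  0.1507] [-180.     -0.    163.98] [-0.1  0.2 -2.6] [-0.11  0.07  0.03] 0.1
wrist rim 8721 slope deg(x,y) [0.2 0.9] z0 -0.0345 ((-13.197582244873047, 70.10983276367188), (150.11932373046875, 68.14615631103516), 89.89299011230469)
scene rim 218 slope deg(x,y) [1.87 0.92] z0 -0.0294 ((-65.98467254638672, 86.46600341796875), (184.47930908203125, 155.8448944091797), 89.35039520263672)
  hook 44 [[-0.0725, 0.0576, -0.1292], [-0.0373, 0.083, -0.1157], [-0.0303, 0.0915, -0.1067]]
top rim 154 slope deg(x,y) [-1.19  1.27] z0 -0.0378 ((-62.37071228027344, 84.44023132324219), (173.14108276367188, 154.35284423828125), 89.7347640991211)
  hook 8 [[-0.0694, 0.0839, -0.126], [-0.06, 0.0864, -0.118], [-0.0535, 0.0883, -0.1134]]
(0.4545, 0.0011, 0.079, 164) -> [0.003 0.002 0.287] spin -0.001
(0.5073715, -0.014058000000000001, 0.079, 164) -> [-0.217  0.002  0.287] spin -0.001
```

Call:
carry_out(
  steps=[
    [0,0,0.1,0,0],
    [0,0,0.2,0,0],
    [0,0,0.27,0,0],
    [0,0,0.287,0,0],
    [-0.06,0.001,0.287,0,0],
    [-0.12,0.001,0.287,0,0],
    [-0.18,0.002,0.287,0,0],
    [-0.217,0.002,0.287,0,0],
    [-0.217,0.002,0.287,0,0],
    [-0.217,0.002,0.287,0,0],
  ],
)

```text
clock: 34.48
tcp_pos: [0.5068, -0.0134, 0.0788]
tcp_rot: [-180.0, -0.0, 164.0]
ft_force: [0.9, -0.1, -2.0]
opening: 0.099
```

```bash
cat > lk.py <<'E'
from h import *
import sys
def look(tag):
    s=state(); T=tcp(s); print(s['clock'],s['tcp_pos'].round(4),s['tcp_rot'].round(2),s['ft_force'].round(1),round(s['opening'],3))
    hk=(T@np.array([-.0595,.0853+.0015,-.1177,1]))[:3]; print('pred hook',hk.round(4))
    bx=np.array([.9613,-.2756]); by=np.array([.2756,.9613]); C0=np.array([.6415,.0368])
    for c in('scene','top'):
        p,d,K,C,W=save(c,c+tag); r=W.reshape(-1,3); col=p.reshape(-1,3).astype(int)
        grey=(col.max(1)-col.min(1)<40); r=r[grey&np.isfinite(r[:,0])]
        a=(r[:,:2]-C0)@bx; b=(r[:,:2]-C0)@by; m=(abs(b)<.035)&(a>-.1)&(a<.05)
        a,b,z=a[m],b[m],r[m][:,2]
        for lo in np.arange(.155,.235,.01):
            k=(z>=lo)&(z<lo+.01)
            if k.sum(): print(c,lo.round(3),[(round(x*1e3),round(y*1e3)) for x,y in zip(a[k],b[k])][:24])
if __name__=='__main__': look(sys.argv[1])
E
python3 lk.py 18
python3 - <<'E'
import cv2,numpy as np
a=cv2.imread('pics/scene18.png')[180:320,290:450]; cv2.imwrite('pics/s18c.png',cv2.resize(a,None,fx=4.2,fy=4.2,interpolation=cv2.INTER_CUBIC))
E
```

```text
34.475 [ 0.5068 -0.0134  0.0788] [-1.8000e+02 -4.0000e-02  1.6397e+02] [ 0.9 -0.1 -2. ] 0.099
pred hook [0.588  0.0535 0.1965]
scene 0.155 [(-60, 4), (-51, 20), (-50, 24), (-57, 1), (-53, 12), (-51, 15), (-48, 17), (-57, 1), (-53, 2), (-52, 5), (-51, 10), (-53, -4), (-53, 2), (-50, 4), (-52, -5), (-52, -14), (-51, -10), (-53, -17), (-51, -15), (-53, -23), (-52, -28), (-50, -25)]
scene 0.165 [(-65, 3), (-62, 0), (-60, 3), (-62, 0), (10, -8), (13, -6)]
scene 0.175 [(-99, -7), (-78, 1), (-84, -7), (-80, -7), (-77, -5), (-62, -1), (-59, 1), (-44, 0), (15, 0), (15, -5), (10, -18), (12, -14), (14, -12), (12, -25), (12, -19), (16, -19)]
scene 0.185 [(-94, -7), (-86, -5), (-83, -4), (-79, 1), (-87, -20), (-85, -17), (-83, -9), (-80, -7), (-78, -4), (-86, -20), (-83, -18), (-89, -32), (-86, -30), (-86, -25), (-82, -24), (-59, 0), (-83, -33), (-82, -29), (-59, 0), (-83, -33), (-46, 1), (-44, 4), (-45, 0), (-41, 1)]
scene 0.195 [(-78, 0), (-83, -4), (-79, -4), (-77, -2), (-87, -15), (-84, -13), (-77, -6), (-85, -26), (-58, 3), (-54, 4), (-54, 0), (-52, 2), (-51, 6), (-50, 0), (-47, 2), (10, 3),
[... 332 characters left out ...]
ene 0.215 [(-97, 8), (-97, 3), (-95, 6), (-94, 10), (-99, -4), (-96, -2), (-95, 1), (-92, 3), (-91, 7), (-87, 8), (-100, -13), (-99, -9), (-96, -7), (-94, -5), (-93, 0), (-91, 2), (-86, 1), (-84, 5), (-82, 7), (-97, -16), (-95, -13), (-93, -10), (-91, -8), (-90, -4)]
scene 0.225 [(22, -10), (20, -21)]
top 0.155 [(-57, 25), (-57, 21), (-55, 18), (-54, 14), (-57, 13), (-57, 9), (-54, 1), (-58, 0)]
top 0.185 [(-47, 2), (-46, -1), (-67, 0)]
top 0.195 [(-52, 1), (-57, 3), (-64, 1)]
top 0.205 [(-57, -1), (-61, 1), (-90, 0), (-95, 2), (-98, 1), (-97, -2)]
top 0.215 [(-84, 6), (-83, 2), (-82, -2), (-89, 8), (-87, 1), (-86, -3), (-93, 7), (-92, 3), (-97, 5), (-94, -2), (-100, 5)]
top 0.225 [(-89, 4)]
```

View pics/s18c.png

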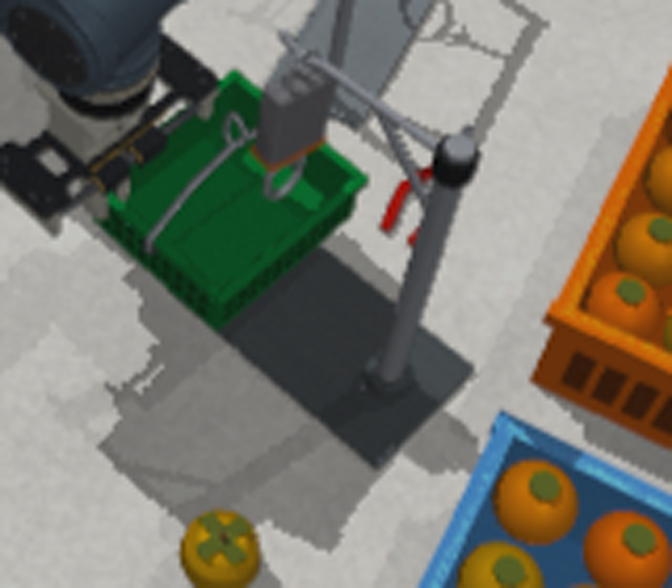

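Run:
```python
from h import *
bx=np.array([.9613,-.2756]); by=np.array([.2756,.9613]); C0=np.array([.6415,.0368])
for n in('scene9','scene10','scene16','scene17','scene18','top10','top16','top17','top18'):
    t=np.load(f'pics/{n}.npz'); r=t['W'].reshape(-1,3); col=t['p'].reshape(-1,3).astype(int)
    m=np.isfinite(r[:,0])&(col.max(1)-col.min(1)<45); r=r[m]; a=(r[:,:2]-C0)@bx*1e3; b=(r[:,:2]-C0)@by*1e3; z=r[:,2]*1e3
    for nm,lo,hi in(('link',160,215),('hous',228,296),('top',298,312)):
        k=(z>lo)&(z<hi)&(a>-25)&(a<32)&(abs(b)<45)
        if k.sum()>4: print(n,nm,k.sum(),'a',np.percentile(a[k],[3,50,97]).round(),'b',np.percentile(b[k],[3,50,97]).round())
```

```text
scene9 link 29 a [1. 6. 9.] b [-16.   5.  18.]
scene9 hous 183 a [-4. 15. 17.] b [-26. -14.  23.]
scene9 top 84 a [-5.  8. 16.] b [-25.  -7.  17.]
scene10 link 27 a [2. 5. 8.] b [-15.   6.  20.]
scene10 hous 181 a [-4. 15. 17.] b [-26. -15.  23.]
scene10 top 89 a [-4.  8. 16.] b [-25.  -8.  16.]
scene16 link 27 a [2. 6. 8.] b [-16.   3.  19.]
scene16 hous 181 a [-4. 15. 17.] b [-26. -15.  22.]
scene16 top 87 a [-4.  8. 16.] b [-25.  -9.  17.]
scene17 hous 112 a [-11.   8.  14.] b [-13.  12.  42.]
scene17 top 65 a [-10.   5.  17.] b [-11.   4.  30.]
scene18 link 33 a [ 7. 12. 16.] b [-30. -14.   4.]
scene18 hous 206 a [-4. 17. 23.] b [-35. -20.  14.]
scene18 top 105 a [-5. 10. 20.] b [-29. -10.  15.]
top10 hous 40 a [-13. -11.   8.] b [-26.  -8.  23.]
top10 top 71 a [-11.  -2.  12.] b [-25.  -5.  26.]
top16 hous 43 a [-13. -11.   7.] b [-26.  -8.  23.]
top16 top 69 a [-11.  -2.  12.] b [-25.  -4.  25.]
top17 hous 59 a [-24. -18.   2.] b [-5. 24. 44.]
top17 top 55 a [-15.  -6.  11.] b [-13.  16.  40.]
top18 hous 34 a [-9. -3. 13.] b [-45. -38.   8.]
top18 top 62 a [-9.  3. 16.] b [-34. -15.  17.]
```

Call:
carry_out(
  steps=[
    [0,0,0,0,0],
    [0,0,0,0,0],
    [0,0,0,0,0],
    [0,0,0,0,0],
    [0,0,0,0,0],
    [0,0,0,0,0],
    [0,0,0,0,0],
    [0,0,0,0,0],
  ],
)

```text
clock: 35.58
tcp_pos: [0.5072, -0.0136, 0.0789]
tcp_rot: [-180.0, -0.0, 164.0]
ft_force: [-0.1, -0.0, -2.0]
opening: 0.101
```

```bash
cat > sw.py <<'E'
from h import *
bx=np.array([.9613,-.2756]); by=np.array([.2756,.9613]); C0=np.array([.6415,.0368])
def sw(n,names=('link','hous','top'),cam='scene'):
    for i in range(n):
        s=state(); p,d,K,C,W=save(cam,f'sw_{s["clock"]:.2f}'); r=W.reshape(-1,3); col=p.reshape(-1,3).astype(int)
        m=np.isfinite(r[:,0])&(col.max(1)-col.min(1)<45); r=r[m]; a=(r[:,:2]-C0)@bx*1e3; b=(r[:,:2]-C0)@by*1e3; z=r[:,2]*1e3
        o=[round(s['clock'],2),s['ft_force'].round(1).tolist()]
        for nm,lo,hi in(('link',160,215),('hous',228,296),('top',298,312)):
            k=(z>lo)&(z<hi)&(a>-25)&(a<32)&(abs(b)<45)
            if k.sum()>4 and nm in names: o+=[nm,np.percentile(a[k],[3,50,97]).round(),np.percentile(b[k],[3,50,97]).round()]
        print(*o)
if __name__=='__main__':
    import sys; sw(int(sys.argv[1]))
E
python3 sw.py 6
```

```text
35.58 [-0.1, -0.0, -2.0] link [ 3.  7. 12.] [-15.   8.  21.] hous [-6. 14. 22.] [-26. -11.  22.] top [-7.  7. 19.] [-25.  -7.  15.]
35.62 [0.2, -0.6, -3.5] link [10. 15. 19.] [-32. -11.   4.] hous [-3. 18. 25.] [-35. -19.  14.] top [-4. 10. 20.] [-30.  -9.  15.]
35.67 [-0.8, -0.1, -2.4] link [12. 20. 24.] [-41. -26.  -5.] hous [-1. 21. 27.] [-42. -25.  11.] top [-4. 12. 21.] [-32. -12.  14.]
35.73 [0.7, 0.2, -2.4] link [15. 21. 26.] [-44. -25. -11.] hous [ 1. 21. 28.] [-43. -25.   8.] top [-4. 12. 22.] [-33. -13.  15.]
35.77 [-0.0, 0.1, -2.3] link [13. 18. 22.] [-38. -21.  -2.] hous [-2. 21. 26.] [-39. -23.  11.] top [-3. 11. 21.] [-32. -12.  15.]
35.83 [0.1, -0.1, -2.1] link [ 7. 12. 16.] [-24.  -6.  10.] hous [-3. 18. 23.] [-31. -14.  19.] top [-5.  9. 20.] [-28.  -9.  14.]
```

Call:
carry_out(
  steps=[
    [0,0,0,0,0],
    [0,0,0,0,0],
    [0,0,0,0,0],
    [0,0,0,0,0],
    [0,0,0,0,0],
    [0,0,0,0,0],
    [0,0,0,0,0],
    [0,0,0,0,0],
    [0,0,0,0,0],
    [0,0,0,0,0],
    [0,0,0,0,0],
    [0,0,0,0,0],
  ],
)

```text
clock: 37.38
tcp_pos: [0.5073, -0.0136, 0.0789]
tcp_rot: [180.0, 0.0, 164.0]
ft_force: [-0.0, -0.1, -2.4]
opening: 0.106
```

Call:
carry_out(
  steps=[
    [0,0,0,0,0],
    [0,0,0,0,0],
    [0,0,0,0,0],
    [0,0,0,0,0],
    [0,0,0,0,0],
    [0,0,0,0,0],
    [0,0,0,0,0],
    [0,0,0,0,0],
    [0,0,0,0,0],
    [0,0,0,0,0],
    [0,0,0,0,0],
    [0,0,0,0,0],
  ],
)

```text
clock: 38.88
tcp_pos: [0.5072, -0.0136, 0.0789]
tcp_rot: [180.0, -0.0, 164.0]
ft_force: [-0.3, 0.8, -2.5]
opening: 0.106
```

```bash
python3 -c "
from sw import *
sw(11,('link',))"
```

```text
38.88 [-0.3, 0.8, -2.5] link [-5.  0.  6.] [ 1. 24. 34.]
38.92 [-0.4, -0.0, -1.8] link [-1.  5. 10.] [-4. 20. 29.]
38.98 [0.0, -0.9, -2.8] link [ 5.  8. 13.] [-11.  14.  24.]
39.02 [-0.7, -0.1, -2.6] link [ 7. 12. 17.] [-19.   0.  16.]
39.08 [0.1, -0.9, -1.2] link [ 9. 15. 19.] [-25.  -6.  10.]
39.12 [0.2, 0.1, -2.2] link [11. 15. 19.] [-27.  -7.   9.]
39.17 [1.1, 0.4, -2.6] link [ 9. 13. 17.] [-25.  -8.  10.]
39.23 [-0.1, -0.2, -2.8] link [ 5. 10. 14.] [-20.   0.  15.]
39.27 [-0.9, -0.2, -2.4] link [ 2.  5. 10.] [-12.   9.  21.]
39.33 [-1.1, -0.1, -2.7] link [-3.  2.  6.] [-6. 14. 29.]
39.38 [-0.6, 0.5, -2.1] link [-3.  0.  6.] [-1. 19. 30.]
```

Call:
carry_out(
  steps=[
    [0,0,0,0,0],
    [0,0,0,0,0],
    [0,0,0,0,0],
    [0,0,0,0,0],
    [0,0,0,0,0],
    [0,0,0,0,0],
    [0,0,0,0,0],
    [0,0,0,0,0],
    [0,0,0,0,0],
    [0,0,0,0,0],
    [0,0,0,0,0],
    [0,0,0,0,0],
  ],
)

```text
clock: 40.92
tcp_pos: [0.5072, -0.0135, 0.0789]
tcp_rot: [180.0, -0.0, 164.0]
ft_force: [-0.3, -0.5, -2.5]
opening: 0.104
```

Call:
carry_out(
  steps=[
    [0,0,0,0,0],
    [0,0,0,0,0],
    [0,0,0,0,0],
    [0,0,0,0,0],
    [0,0,0,0,0],
    [0,0,0,0,0],
    [0,0,0,0,0],
    [0,0,0,0,0],
    [0,0,0,0,0],
    [0,0,0,0,0],
    [0,0,0,0,0],
    [0,0,0,0,0],
  ],
)

```text
clock: 42.42
tcp_pos: [0.5072, -0.0135, 0.0789]
tcp_rot: [-180.0, -0.0, 164.0]
ft_force: [-0.2, -0.4, -1.3]
opening: 0.104
```

Call:
carry_out(
  steps=[
    [0,0,0,0,0],
    [0,0,0,0,0],
    [0,0,0,0,0],
    [0,0,0,0,0],
    [0,0,0,0,0],
    [0,0,0,0,0],
    [0,0,0,0,0],
    [0,0,0,0,0],
    [0,0,0,0,0],
    [0,0,0,0,0],
    [0,0,0,0,0],
    [0,0,0,0,0],
  ],
)

```text
clock: 43.92
tcp_pos: [0.5072, -0.0136, 0.0789]
tcp_rot: [-180.0, -0.0, 164.0]
ft_force: [-0.4, 0.5, -2.9]
opening: 0.102
```

```bash
python3 -c "
from sw import *
sw(11,('link',))
t=np.load(sorted(__import__('glob').glob('pics/sw_*.npz'))[-1]);r=t['W'].reshape(-1,3)
q=r[(r[:,2]>.30)&(r[:,2]<.312)&(np.hypot(r[:,0]-.6445,r[:,1]-.0368)<.032)];print(cv2.minAreaRect((q[:,:2]*1000).astype(np.float32)))
p,d,K,C,W=save('top','t20');r=W.reshape(-1,3);q=r[(r[:,2]>.295)&(r[:,2]<.312)&(np.hypot(r[:,0]-.6415,r[:,1]-.0368)<.035)];print('top',len(q),cv2.minAreaRect((q[:,:2]*1000).astype(np.float32)))
"
```

```text
43.92 [-0.4, 0.5, -2.9] link [ 2.  9. 12.] [-13.   9.  21.]
43.98 [0.7, -0.2, -1.4] link [ 3.  8. 13.] [-14.  10.  21.]
44.02 [0.2, 0.2, -2.4] link [ 4.  8. 12.] [-14.   9.  22.]
44.08 [0.4, -0.6, -2.0] link [ 3.  8. 12.] [-14.   7.  20.]
44.12 [-0.1, -0.6, -2.0] link [ 3.  8. 12.] [-13.   7.  21.]
44.17 [-0.2, -0.8, -1.9] link [ 3.  8. 12.] [-14.   7.  22.]
44.23 [0.4, 0.1, -2.7] link [ 3.  8. 13.] [-14.   7.  21.]
44.27 [0.4, 0.2, -2.2] link [ 3.  7. 12.] [-13.   9.  22.]
44.33 [-0.2, 0.0, -2.7] link [ 3.  7. 11.] [-13.   8.  22.]
44.38 [-0.0, 0.0, -2.4] link [ 3.  7. 13.] [-14.   7.  20.]
44.42 [-0.8, 0.3, -1.7] link [ 3.  8. 12.] [-14.   9.  22.]
((647.4451293945312, 34.202919006347656), (49.41486740112305, 24.299604415893555), 62.619224548339844)
top 73 ((642.8406372070312, 36.28489685058594), (52.57819366455078, 25.02914810180664), 61.59446334838867)
```

Run:
```python
from h import *
rel([(.5033,.0119,.079,153),(.5523,-.0131,.079,153)])
rel([(.5523,-.0131,.079,153)],(.5033,.0119,.079,153))
```

```text
(0.5033, 0.0119, 0.079, 153) -> [ 0.043  0.093 -0.   ] spin 0.128
(0.5523, -0.0131, 0.079, 153) -> [-0.173  0.052 -0.   ] spin 0.128
(0.5523, -0.0131, 0.079, 153) -> [-0.22 -0.   -0.  ] spin 0.0
```

Call:
carry_out(
  steps=[
    [0.015,0.03,0,0.03,0],
    [0.03,0.06,0,0.07,0],
    [0.04,0.085,0,0.11,0],
    [0.043,0.093,0,0.128,0],
    [0.043,0.093,0,0.128,0],
    [0.043,0.093,0,0.128,0],
  ],
)

```text
clock: 45.28
tcp_pos: [0.5034, 0.0116, 0.0789]
tcp_rot: [-180.0, 0.0, 153.0]
ft_force: [0.1, 0.4, -2.9]
opening: 0.104
```

Call:
carry_out(
  steps=[
    [-0.02,0,0,0,0],
    [-0.05,0,0,0,0],
    [-0.09,0,0,0,0],
    [-0.13,0,0,0,0],
    [-0.16,0,0,0,0],
    [-0.16,0,0,0,0],
  ],
)

```text
clock: 46.02
tcp_pos: [0.5394, -0.0067, 0.0788]
tcp_rot: [180.0, 0.0, 153.0]
ft_force: [-1.0, -0.4, -2.2]
opening: 0.101
```

Run:
```python
from sw import *
s=state();T=tcp(s);print(s['clock'],s['tcp_pos'].round(4),s['tcp_rot'].round(1),s['ft_force'].round(1),s['opening']); print('hook pred',(T@np.array([-.0595,.0868,-.1177,1]))[:3].round(4))
p,d,K,C,W=save('scene','s21'); r=W.reshape(-1,3); col=p.reshape(-1,3).astype(int); L=np.array([.6447,.0372])
bx=np.array([.891,-.454]);by=np.array([.454,.891]); m=np.isfinite(r[:,0])&(col.max(1)-col.min(1)<45);r=r[m]; a=(r[:,:2]-L)@bx*1e3;b=(r[:,:2]-L)@by*1e3
for lo in np.arange(.155,.225,.01):
    k=(r[:,2]>=lo)&(r[:,2]<lo+.01)&(a>-50)&(a<30)&(abs(b)<30); print(lo.round(3),[(round(x),round(y)) for x,y in zip(a[k],b[k])][:30])
cv2.imwrite('pics/s21c.png',cv2.resize(p[180:260,320:420,::-1],None,fx=7,fy=7,interpolation=cv2.INTER_CUBIC))
```

```text
46.025 [ 0.5394 -0.0067  0.0788] [180.   0. 153.] [-1.  -0.4 -2.2] 0.101137742902825
hook pred [0.6318 0.0436 0.1965]
0.155 [(-12, 26), (-19, 2), (-10, 16), (-15, -1), (-12, 9), (-10, 12), (-11, -4), (-12, -8), (-11, -4), (-8, -2), (-12, -15), (-12, -11), (-12, -19), (-10, -17), (-9, -13), (-13, -27), (-11, -25), (-7, -23), (-7, -28)]
0.165 [(-21, -1), (-17, -1), (1, 2), (3, 4), (5, 3)]
0.175 [(-36, -1), (-36, -9), (-37, -4), (-18, 0), (2, 20), (4, 23), (-5, 1), (3, 16), (5, 19), (2, 13), (4, 16), (5, 7), (5, 11), (3, -5), (6, 7), (6, -11), (6, -7), (5, -1)]
0.185 [(-47, -15), (-46, -11), (-44, -8), (-41, -7), (-45, -16), (-44, -12), (-41, -10), (-39, -8), (-35, -7), (-38, 0), (-44, -29), (-45, -24), (-43, -21), (-41, -18), (-38, -8), (-36, -6), (-44, -28), (-40, -27), (3, 19), (6, 21), (1, 17), (-1, 2), (-1, -2), (1, 1), (3, -13), (4, -14), (5, -10)]
0.195 [(-38, -2), (-42, -6), (-38, -5), (-36, -3), (-35, -3), (-45, -24), (-43, -22), (5, 20), (2, 19), (4, 22), (-1, 1), (5, -16), (4, -11), (6, -12)]
0.205 [(-39, 2), (-47, -20), (-37, -3), (-35, 0), (-50, -26), (-43, -19), (-40, -17), (-37, -11), (-38, -6), (-35, 0), (-41, -16), (-40, -13), (6, 15), (3, -15), (4, -11)]
0.215 [(-49, 5), (-48, 0), (-45, 2), (-46, 7), (-49, -7), (-48, -3), (-45, -2), (-44, 2), (-43, 5), (-49, -19), (-49, -15), (-46, -13), (-44, -10), (-42, -8), (-41, -5), (-40, -2), (-38, 1), (-46, -21), (-45, -18), (-43, -15), (-41, -13), (-41, -9), (-37, -7), (-36, -4), (-48, -28), (-46, -25), (-42, -20), (-40, -17), (-38, -15), (-36, -12)]
0.225 [(-5, -24), (13, 11), (0, -23), (6, -24), (11, -24), (15, -10), (14, -17)]
```

Call:
carry_out(
  steps=[
    [-0.015,0.004,0,0,0],
    [-0.03,0.008,0,0,0],
    [-0.045,0.008,0,0,0],
    [-0.056,0.008,0,0,0],
    [-0.056,0.008,0,0,0],
    [-0.056,0.008,0.02,0,0],
    [-0.056,0.008,0.04,0,0],
    [-0.056,0.008,0.06,0,0],
    [-0.056,0.008,0.07,0,0],
    [-0.056,0.008,0.07,0,0],
  ],
)

```text
clock: 47.32
tcp_pos: [0.5522, -0.011, 0.0612]
tcp_rot: [-180.0, -0.0, 153.0]
ft_force: [-1.1, 0.1, -3.0]
opening: 0.101
```

```bash
cat > k.py <<'E'
from h import *
import sys
s=state();T=tcp(s);print(s['clock'],s['tcp_pos'].round(4),s['tcp_rot'].round(1),s['ft_force'].round(1),s['opening']); print('hook pred',(T@np.array([-.0595,.0868,-.1177,1]))[:3].round(4))
p,d,K,C,W=save('scene',sys.argv[1]); r=W.reshape(-1,3); col=p.reshape(-1,3).astype(int); L=np.array([.6447,.0372])
bx=np.array([.891,-.454]);by=np.array([.454,.891]); m=np.isfinite(r[:,0])&(col.max(1)-col.min(1)<45);r=r[m]; a=(r[:,:2]-L)@bx*1e3;b=(r[:,:2]-L)@by*1e3
for lo in np.arange(.125,.225,.01):
    k=(r[:,2]>=lo)&(r[:,2]<lo+.01)&(a>-22)&(a<30)&(abs(b)<30); print(lo.round(3),[(round(x),round(y)) for x,y in zip(a[k],b[k])][:26])
E
python3 k.py s22
```

```text
47.325 [ 0.5522 -0.011   0.0612] [-180.   -0.  153.] [-1.1  0.1 -3. ] 0.10124495557494043
hook pred [0.6447 0.0393 0.1789]
0.125 [(2, -23)]
0.135 [(0, 24), (4, 25), (4, 30), (-2, 4), (-1, 12), (3, 18), (4, 21), (5, 25), (-1, 3), (3, 4), (3, 9), (4, 12), (6, 15), (2, -3), (3, 0), (6, 2), (1, -11), (2, -7), (4, -5), (3, -16), (4, -13), (5, -9), (0, -22), (5, -22), (5, -17), (2, -28)]
0.145 [(-7, 2), (-4, 0), (-1, 2), (-3, 0)]
0.155 []
0.165 [(-22, -2), (12, 3), (14, 2)]
0.175 [(-1, 19), (4, 23), (3, 16), (4, 20), (-5, 2), (0, 2), (3, 12), (5, 15), (-2, 0), (0, 2), (3, 4), (3, 9), (5, 11), (3, -4), (2, 1), (6, 2), (8, 5), (5, -10), (5, -6), (5, -1), (7, 2), (9, 4), (13, 1)]
0.185 [(3, 23), (3, 20), (4, -14), (7, -13)]
0.195 [(4, 21), (3, 18), (6, 20), (5, 17), (3, -14), (5, -12), (4, -15), (6, -12)]
0.205 [(6, 15), (5, -16), (5, -13)]
0.215 [(11, 2)]
```

Call:
carry_out(
  steps=[
    [0,0,0.01,0,0],
    [0,0,0.02,0,0],
    [0,0,0.024,0,0],
    [0,0,0.024,0,0],
    [0,0,0.024,0,0],
  ],
)

```text
clock: 48.0
tcp_pos: [0.5527, -0.011, 0.0558]
tcp_rot: [180.0, 0.0, 153.0]
ft_force: [0.8, -0.4, 3.7]
opening: 0.099
```

Call:
carry_out(
  steps=[
    [0,0,-0.002,0,6],
    [0,0,-0.002,0,10],
    [0,0,-0.002,0,12],
    [0,0,-0.002,0,15],
    [0,0,-0.002,0,20],
    [0,0,-0.002,0,27],
    [0,0,-0.002,0,34],
    [0,0,-0.002,0,40],
    [0,0,-0.002,0,40],
    [0,0,-0.002,0,40],
  ],
)

```text
clock: 49.25
tcp_pos: [0.5523, -0.011, 0.0559]
tcp_rot: [-180.0, -0.0, 153.0]
ft_force: [0.2, 0.4, 1.2]
opening: 0.429
```

```bash
python3 k.py s23
```

```text
49.25 [ 0.5523 -0.011   0.0559] [-180.   -0.  153.] [0.2 0.4 1.2] 0.42937093452996267
hook pred [0.6448 0.0393 0.1736]
0.125 [(0, 28), (2, 28), (5, 29), (3, 23), (2, -7), (0, -18), (3, -11), (2, -19), (0, -30), (3, -28), (3, -23), (3, -28)]
0.135 [(-2, 4), (2, 18), (3, 22), (-1, -1), (1, 6), (2, 10), (5, 11), (4, 17), (2, -3), (1, 2), (3, 4), (4, 8), (1, -6), (2, -3), (5, -1), (0, -13), (2, -11), (3, -16), (1, -27), (3, -25), (6, -18)]
0.145 [(-6, 2), (-2, -1), (2, 1)]
0.155 [(-5, 0), (10, 1)]
0.165 [(-22, -1), (-1, 8), (6, 3), (8, 2), (10, 4), (10, 1), (13, 2), (14, 2)]
0.175 [(1, 13), (2, 17), (5, 18), (2, 13), (4, 16), (-2, 0), (2, 1), (4, 8), (6, 11), (1, -3), (3, 0), (5, 3), (6, 7), (4, -13), (5, -9), (4, -4), (5, -1)]
0.185 [(4, 18), (2, 16), (5, 17), (5, -15), (7, -12)]
0.195 [(4, 21), (3, 18), (4, 22), (2, -9), (4, -11), (3, -14), (6, -12)]
0.205 [(4, 16), (2, -14), (6, -17)]
0.215 [(10, 2)]
```

Basket hangs on the link. Rise just clear of the rim, then back away from the stand.

Call:
carry_out(
  steps=[
    [0,0,-0.02,0,40],
    [0,0,-0.05,0,40],
    [0,0,-0.09,0,40],
    [0,0,-0.13,0,40],
    [0,0,-0.17,0,40],
    [0,0,-0.17,0,40],
  ],
)

```text
clock: 50.05
tcp_pos: [0.5528, -0.0111, 0.0994]
tcp_rot: [180.0, 0.1, 153.0]
ft_force: [0.9, 0.2, -0.3]
opening: 0.43
```

Call:
carry_out(
  steps=[
    [0.05,0,0,0,40],
    [0.15,0,0,0,40],
    [0.3,0,0,0,40],
    [0.5,0,0,0,40],
    [0.65,0,-0.05,0,40],
    [0.7,0,-0.3,0,40],
    [0.7,0,-0.5,0,40],
    [0.7,0,-0.5,0,40],
  ],
)

```text
clock: 51.05
tcp_pos: [0.3973, 0.0689, 0.2261]
tcp_rot: [179.8, 0.3, 153.0]
ft_force: [0.5, 0.8, -0.3]
opening: 0.431
```

```bash
cat > f.py <<'E'
from h import *
import sys
s=state();print(s['clock'],s['tcp_pos'].round(3),s['ft_force'].round(1))
for i in range(int(sys.argv[2])):
  for c in('scene','top'):
    p,d,K,C,W=save(c,f'{c}{sys.argv[1]}_{i}'); hsv=cv2.cvtColor(p,cv2.COLOR_RGB2HSV)
    g=(hsv[...,0]>45)&(hsv[...,0]<85)&(hsv[...,1]>120)&(abs(W[...,2]-.088)<.022)&(abs(W[...,0]-.645)<.13)&(abs(W[...,1]-.037)<.14)
    q=W[g]
    for _ in range(8):
        A=np.c_[q[:,:2]-[.6447,.0372],np.ones(len(q))]; a=np.linalg.lstsq(A,q[:,2],rcond=None)[0]; e=q[:,2]-A@a; q=q[(e>-.004)&(e<.007)]
    r=W.reshape(-1,3); h=r[(r[:,2]>.298)&(r[:,2]<.312)&(np.hypot(r[:,0]-.6445,r[:,1]-.037)<.035)]
    print(c,len(q),'slope',np.degrees(a[:2]).round(1),'rim z',a[2].round(4),[np.round(x,1) for x in cv2.minAreaRect((q[:,:2]*1000).astype(np.float32))],'scale',len(h),[np.round(x,1) for x in cv2.minAreaRect((h[:,:2]*1000).astype(np.float32))])
E
python3 f.py 24 3; python3 k.py s24
```

```text
51.05 [0.397 0.069 0.226] [ 0.5  0.8 -0.3]
scene 340 slope [ 0.4 -1.6] rim z 0.0896 [array([648.5,  36.5]), array([180.2, 161.8]), np.float64(62.2)] scale 93 [array([647.1,  33.2]), array([49.7, 23.2]), np.float64(65.9)]
top 157 slope [-0.8 -0.7] rim z 0.0911 [array([647.3,  36.4]), array([175. , 155.4]), np.float64(62.0)] scale 67 [array([642.7,  36.1]), array([52.4, 25.7]), np.float64(62.0)]
scene 337 slope [ 0.3 -1.4] rim z 0.0894 [array([647.9,  36. ]), array([180. , 161.1]), np.float64(62.5)] scale 95 [array([646.3,  33.5]), array([51.6, 23.3]), np.float64(63.3)]
top 142 slope [-0.9 -0.4] rim z 0.0925 [array([646.8,  36.2]), array([172.2, 155.5]), np.float64(61.9)] scale 67 [array([643.3,  35.9]), array([51.7, 23.2]), np.float64(64.1)]
scene 312 slope [ 0.5 -1.4] rim z 0.0896 [array([648.4,  36.3]), array([180.1, 160.8]), np.float64(62.8)] scale 95 [array([646.3,  33.7]), array([51.4, 23.8]), np.float64(60.1)]
top 146 slope [-1.1 -1.3] rim z 0.0924 [array([645.9,  36.4]), array([172.4, 157.1]), np.float64(62.5)] scale 71 [array([642.9,  36.5]), array([51.6, 24.2]), np.float64(63
[... 230 characters left out ...]
(3, -15), (1, -27), (3, -24), (6, -30)]
0.135 [(-3, 5), (4, 21), (0, 7), (3, 9), (4, 12), (6, 15), (1, -2), (3, 1), (3, 5), (0, -5), (3, -3), (7, -3), (1, -14), (1, -10), (6, -10), (4, -21), (3, -16), (6, -14), (3, -24), (5, -22)]
0.145 [(-4, 1), (-3, -1), (2, 0)]
0.155 [(-4, -1), (11, 1)]
0.165 [(-3, 1), (0, 12), (3, 13), (-1, 0), (1, 2), (4, 8), (5, -1), (9, 0), (11, 3), (11, -1), (12, 3), (14, 2)]
0.175 [(-1, 19), (-1, 16), (3, 16), (4, 20), (2, 13), (4, 16), (-1, 3), (6, 2), (4, -13), (5, -10), (4, -5), (9, 0)]
0.185 [(4, 19), (5, 22), (3, 20), (4, -14), (6, -11)]
0.195 [(4, 21), (2, 19), (4, 22), (3, -11), (4, -15), (5, -12), (4, -14), (6, -12)]
0.205 [(5, 15), (3, -15)]
0.215 [(10, 3)]
```

Call:
carry_out(
  steps=[
    [0,0,0,0,40],
    [0,0,0,0,40],
    [0,0,0,0,40],
    [0,0,0,0,40],
    [0,0,0,0,40],
    [0,0,0,0,40],
    [0,0,0,0,40],
    [0,0,0,0,40],
    [0,0,0,0,40],
    [0,0,0,0,40],
    [0,0,0,0,40],
    [0,0,0,0,40],
  ],
)

```text
clock: 52.9
tcp_pos: [0.3965, 0.0685, 0.2234]
tcp_rot: [-180.0, 0.0, 153.0]
ft_force: [-0.1, 1.1, 0.3]
opening: 0.432
```

```bash
python3 f.py 25 2
python3 - <<'E'
from h import *
def items(n):
    t=np.load(f'pics/{n}.npz'); hsv=cv2.cvtColor(t['p'],cv2.COLOR_RGB2HSV); W=t['W']; o=[]
    m=((hsv[...,0]<32)&(hsv[...,1]>140)&(hsv[...,2]>70)&(W[...,2]>.02)&(W[...,0]<.77)&(W[...,0]>.2)&(abs(W[...,1])<.5)).astype(np.uint8)
    k,l,st,c=cv2.connectedComponentsWithStats(m)
    for i in range(1,k):
        if 12<st[i,4]<500: o.append(np.r_[np.median(W[l==i],axis=0).round(3),st[i,4]].tolist())
    return o
for n in('scene0','scene25_1'): print(n,*items(n),sep='\n ')
E
```

```text
52.9 [0.396 0.069 0.223] [-0.1  1.1  0.3]
scene 333 slope [ 0.5 -1.6] rim z 0.0894 [array([648.5,  36.4]), array([178.8, 162.6]), np.float64(62.3)] scale 93 [array([646.5,  33.1]), array([49.8, 23.6]), np.float64(65.0)]
top 150 slope [-1.3 -0.6] rim z 0.0916 [array([646.7,  36.3]), array([172.5, 155.1]), np.float64(62.6)] scale 70 [array([642.9,  36. ]), array([52.6, 23.9]), np.float64(61.0)]
scene 328 slope [ 0.5 -1.4] rim z 0.0891 [array([648.1,  36.3]), array([180.7, 160.3]), np.float64(62.4)] scale 97 [array([647. ,  34.1]), array([50.5, 24.1]), np.float64(61.6)]
top 146 slope [-0.6 -0.8] rim z 0.0924 [array([646.8,  36.5]), array([173.1, 155.2]), np.float64(62.5)] scale 70 [array([642.7,  36.4]), array([51.7, 24.2]), np.float64(64.1)]
scene0
 [0.542, 0.442, 0.14, 25.0]
 [0.417, 0.276, 0.111, 227.0]
 [0.375, 0.158, 0.052, 155.0]
 [0.404, -0.183, 0.056, 211.0]
 [0.724, -0.193, 0.064, 20.0]
 [0.737, -0.223, 0.055, 192.0]
scene25_1
 [0.541, 0.441, 0.14, 26.0]
 [0.314, 0.301, 0.024, 59.0]
 [0.27, 0.271, 0.024, 29.0]
 [0.375, 0.158, 0.054, 154.0]
 [0.653, 0.024, 0.232, 14.0]
 [0.405, -0.182, 0.057, 212.0]
 [0.736, -0.223, 0.055, 203.0]
 [0.725, -0.193, 0.065, 22.0]
```

Run:
```python
from h import *
for n in('w2','w3','w4','w5','s7','scene25_1','top25_1','top0'):
    t=np.load(f'pics/{n}.npz'); hsv=cv2.cvtColor(t['p'],cv2.COLOR_RGB2HSV); W=t['W']
    m=(hsv[...,0]>20)&(hsv[...,0]<33)&(hsv[...,1]>150)&(W[...,0]<.5)&(W[...,0]>.2)&(W[...,1]>.2)&(W[...,1]<.36); q=W[m]
    if len(q)>5: print(n,len(q),np.percentile(q,[2,50,98],axis=0).round(3).tolist(),[np.round(x,1) for x in cv2.minAreaRect((q[:,:2]*1000).astype(np.float32))])
```

```text
w2 6462 [[0.399, 0.252, 0.135], [0.476, 0.319, 0.487], [0.478, 0.357, 0.492]] [array([464.9, 292. ]), array([129.2, 101.1]), np.float64(52.0)]
w3 3337 [[0.41, 0.265, 0.074], [0.421, 0.293, 0.135], [0.435, 0.31, 0.16]] [array([413. , 287.9]), array([48.2, 24.2]), np.float64(52.2)]
w4 3420 [[0.406, 0.264, 0.075], [0.419, 0.291, 0.136], [0.434, 0.31, 0.165]] [array([412.7, 287.2]), array([49.7, 24.1]), np.float64(52.2)]
w5 8368 [[0.246, 0.271, 0.013], [0.416, 0.312, 0.513], [0.418, 0.356, 0.518]] [array([336.9, 310.4]), array([127.2, 226.5]), np.float64(78.1)]
s7 195 [[0.241, 0.264, 0.009], [0.287, 0.289, 0.022], [0.329, 0.321, 0.027]] [array([276.6, 290.5]), array([114.7,  57.9]), np.float64(13.6)]
scene25_1 120 [[0.258, 0.263, 0.009], [0.31, 0.296, 0.02], [0.376, 0.332, 0.028]] [array([310.7, 299.3]), array([145. ,  57.7]), np.float64(22.4)]
top25_1 197 [[0.25, 0.268, 0.014], [0.284, 0.295, 0.024], [0.329, 0.319, 0.033]] [array([293.5, 296.6]), array([87.6, 49.3]), np.float64(13.2)]
top0 67 [[0.394, 0.261, 0.117], [0.412, 0.28, 0.139], [0.428, 0.3, 0.168]] [array([410.8, 281.1]), array([47.6, 19.1]), np.float64(51.9)]
```

```bash
python3 -c "
from h import *
s=state();print(s['clock'],s['ft_force']);print(robot.close_job())"
```

```text
53.1 [ 0.22764528  0.42249574 -0.0398559 ]
the job is handed in; nothing more can be done
None
```

The main job is done: the scale hangs by its eye in the dip of the stand's hook, and the green basket hangs by its hook from the link under it. But I knocked over the yellow look-alike scale, which should have been left alone. I handed in at 53.1 s with the gripper well clear.

**Last checks**
- **Basket:** two looks about 1.5 s apart gave the same pose. The rim is 89–92 mm above the table, so the underside is 27–30 mm up against the expected 29. Tilt read 0.5–1.7° in two cameras that disagree on its direction, so it is level within measuring error.
- **Scale:** it is where I hung it, within about 2 mm.
- **Other things:** the three fruits and the sizing ring are within about 1 mm of their start. I did not check the brush, tape or snips again.

**What went wrong**
- **Yellow look-alike knocked over:** it stood upright about 13 cm in front of the rack. It fell at 6–7.5 s, as I drew the scale off its peg and lifted it away, and now lies on the table near (0.29, 0.30). I only noticed at the end. The moves allow turning only about the vertical, so I could not stand it up again.
- **Scale bumped:** the basket rim touched the link on the way in, setting the scale swinging. I waited about 10 s for it to settle. It stayed on the hook but now hangs turned about 12° about the vertical from how I hung it, and the basket is lined up with it.
- **Fingertips not where stated:** both cameras showed them about 12 mm behind the reported TCP, not 25 mm ahead of it. The first basket grips closed on air above the rim until I corrected for this.
- **Different basket grip:** I gripped the -y rim instead of the suggested -x rim, because there the gripper body would have hit the hook and the scale.

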